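Put the shoe-care row into the chestnut rack in the same order

TASK

The shoe-care kit (oblong brush, round polish tin, dauber with a turned handle, flat-sided bottle) stands in a row, one piece to each of the four tin trays. Move the whole row into the empty four-bay chestnut rack, one piece in each bay and in the same order from left to right as it stands now, every piece flat on the floor of its bay and the same way up as at the start, the brush lengthwise. Leave the boot jack and the clog behind them where they are.

Things in the scene. Friction and masses are not known exactly. Their poses are not given: they have to be found in the camera images.
- brush: oblong wooden shoe brush lying bristles down, 110 x 44 mm (x, y), 46 mm high: dark bristle block 102 x 36 mm up to 26 mm, wooden back from 26 to 46 mm. Origin: centre of its underside; x along its length, z up. About 0.11 kg, loose.
- polish_tin: closed round steel polish tin, 58 mm across and 24 mm high (lower half 56 mm across). Origin: centre of its underside; z up through the lid. About 0.08 kg, loose.
- dauber: round dauber brush standing on its bristles, 62 mm high: dark bristles 40 mm across up to 16 mm, raw wooden disc 44 mm across from 16 to 28 mm, then a turned handle 20 mm across at 34 mm and 28 mm across from 46 to 56 mm, rounded top. Origin: centre of its underside; z up along the handle. About 0.06 kg, loose.
- bottle: flat-sided brown bottle of shoe dressing with a pale label, standing; body 52 x 32 mm (x, y) and 44 mm high, shoulder above it, black screw cap 22 mm across from 48 to 62 mm. Origin: centre of its underside; x along the wide side, z up. About 0.12 kg, loose.
- tray_brush: fixed open tin tray where the brush stands at the start; one of four alike, in a row on the carrier. 138 x 82 mm outside (x, y), 134 x 78 mm inside, rim 16 mm above its underside. Origin: centre of its underside, 10 mm above the plank top; things stand on its floor 12 mm above the plank top. x along the tray, y along the row to the left seen from the robot.
- tray_polish_tin: fixed open tin tray where the polish tin stands at the start; one of four alike, in a row on the carrier. 138 x 82 mm outside (x, y), 134 x 78 mm inside, rim 16 mm above its underside. Origin: centre of its underside, 10 mm above the plank top; things stand on its floor 12 mm above the plank top. x along the tray, y along the row to the left seen from the robot.
- tray_dauber: fixed open tin tray where the dauber stands at the start; one of four alike, in a row on the carrier. 138 x 82 mm outside (x, y), 134 x 78 mm inside, rim 16 mm above its underside. Origin: centre of its underside, 10 mm above the plank top; things stand on its floor 12 mm above the plank top. x along the tray, y along the row to the left seen from the robot.
- tray_bottle: fixed open tin tray where the bottle stands at the start; one of four alike, in a row on the carrier. 138 x 82 mm outside (x, y), 134 x 78 mm inside, rim 16 mm above its underside. Origin: centre of its underside, 10 mm above the plank top; things stand on its floor 12 mm above the plank top. x along the tray, y along the row to the left seen from the robot.
- carrier: fixed wooden carrier board holding the four tin trays in a row, 150 x 366 mm (x, y), board 10 mm thick, end cheeks 30 mm high. Origin: centre of its underside, on the plank top; y along the row to the left seen from the robot. Tray centres at x = 0, y = 126, 42, -42, -126 mm.
- rack: fixed, empty low chestnut rack, 150 x 360 mm (x, y): four bays in a row, each 134 x 78 mm inside, 6 mm walls between. Bay floor 12 mm, wall tops 30 mm, end cheeks 36 mm above the plank top. Origin: centre of its underside, on the plank top; y along the row to the left seen from the robot. Bay centres at x = 0, y = 126, 42, -42, -126 mm. Stands left or right of the trays.
- boot_jack: bystander: cast-iron boot jack shaped like a beetle, about 265 x 130 mm and 68 mm high, loose. Origin: underside, under its middle; x towards the feelers.
- clog: bystander: yellow wooden clog, about 245 x 88 mm and 90 mm high, loose. Origin: underside, under its middle; x towards the toe.

How it is judged:
By the outcome, as a careful person would: the job done as asked, in the order asked, and still so for the second after the job is handed in, with the robot touching nothing.
It also fails if it takes over 112 s, if anything falls off the work surface, if the arm or the gripper's body presses on something with over 40 N, if the wrist force passes 120 N, or if a joint passes its speed limit or range.

ROBOT

A 7-joint arm with a two-finger parallel gripper is mounted at the origin on the work surface. World frame = base frame: x ahead of the robot, y to its left, z up, the work surface at z = 0. Lengths are in m, angles in degrees, forces in N, time in s.
With the tool pointing down it reaches from about 0.4 to 0.9 m from the base axis. Payload 5.5 kg.
Tool frame: the origin (TCP) lies on the centre line of the jaws, within the pads' length; the fingertips stand 11 mm ahead of it and the grasp point (between the pads) lies 8 mm behind it; z points along the fingers, y is the line along which they close (so a half turn about z gives the same grasp; the last joint's range is limited). The gripper opens to 85 mm and grips with 20 to 120 N. Pads are 22 mm wide; open, the fingers measure 114 mm over their backs; the gripper's body (76 mm by 85 mm) begins 54 mm behind the grasp point. The pads swing forward as they close: fully open they stand 13 mm farther back than shut.
Start: joints at [-62.097, 28.699, -24.465, 88.831, 12.651, 65.22, -12.049], TCP at [0.144, 0.634, 0.218] pointing down, gripper open.
Joint ranges: [-164.97, 164.97], [-17.58, 116.51], [-87.97, 89.64], [11.32, 138.91], [-80.73, 260.73], [10.89, 115.49], [-147.41, 147.41]. Speed limits (degrees/s): [147.25, 147.25, 180, 180, 180, 180, 180].

INTERFACE

Orientations are given as a 3x3 rotation matrix whose columns are the frame's x, y, z axes.
In Python, from rig import bot gives the robot as it stands.
- The arm moves only by the tool servo_tool, never from a script. Its argument "deltas" is a list of rows, each a list of 2 entries, a list of its own where there are three numbers: the shift along the tool's x, y, z scaled (see below), then the turn, a rotation vector about the tool's x, y, z scaled (see below). A call has 1 to 10 rows; each row is the pose to reach, as a shift and turn from the pose commanded when the call began, along the tool's axes at that moment; what a row does not reach only later rows make up. The controller multiplies each number of a shift by 12 cm and each number of a turn by pi/2 rad. A row lasts 1/10 s, in which the tool goes at most 50 mm and 8.59 degrees, less where a joint would pass 70% of its speed; a pose out of reach is approached as far as the arm can. A call with a number of a shift or a turn outside -1 to 1 is refused whole. A call with a gripper value outside its range is refused whole. "hand" is the opening, from 0 (shut) to 1 (fully open), set as the call begins (left out, the last holds). The fingers move at their own pace and stop on an object; "squeeze" is the grip in N (left out, the last holds). Time passes only in rows, so rows that repeat a pose let the fingers close. It gives the time, the measured TCP pose, the force, the opening and the grip force at its end, in the units of the state.
- bot.sense(): the state, without advancing time (a new reading comes with each control period).
- bot.get_image(name): name is "scene" or "side" or "wrist"; returns the picture (384x512x3 uint8, red, green, blue); there is no depth.
- bot.get_calibration(name): a dict with "fx", "fy", "cx", "cy" (pixels), "k1" (the pictures are not rectified: a ray, as slopes to the right and down, at radius r is drawn at 1 + k1 r^2 times it, then the intrinsics apply), "cam_to_world" (4x4, takes a point from camera to world coordinates). Camera axes: x right, y down, z forward; pixel columns grow to the right and rows downward; lengths in m; the calibration is good to about 2 mm. A picture is of the moment at which its call begins: read the wrist's pose just before it. get_calibration takes no time and is no camera call; for the wrist camera it gives the pose at the moment of the call.
- bot.finish_job(): hands the job in; it is judged then, once.
The state is a dict: "t": time; "joint_positions": joint angles; "qvel": joint speeds; "effort": joint torques, N m; "position": TCP position; "eef_rot": TCP orientation; "wrist_force": force on the tool from outside, world axes, zero at the start; "moment": the same for the moment, N m; "width": finger opening in m; "gripper_force": force on a finger pad.
Only numpy, scipy, OpenCV 4.12 (cv2) and the standard library are available. Lean on these libraries where they do the work, as an engineer would, in place of code of your own. Each camera call takes 0.05 s, during which the arm holds its last target. There are 200 camera calls.

## Working session

There is one attempt and no reset: what is moved stays moved. The work goes in short steps, Python scripts to look and compute and a tool call to move; the robot and the scene stay as the last step left them, time stands still between calls to the robot, and variables do not carry over. Pictures are saved under pics/ and viewed, at most 14 in all, crops included, and the job is handed in when it is done.

Besides the shell and the picture viewer there is one more tool, called after "Call:" as name([rows], argument=value, ...), one row to a line, values as JSON. servo_tool: Moves the arm, as the interface text tells. Its arguments: {"type":"object","properties":{"deltas":{"type":"array"},"hand":{"type":"number"},"squeeze":{"type":"number"}},"required":["deltas"]}

```bash
mkdir -p pics; ls; python3 - <<'E'
from rig import bot
import cv2,numpy as np
s=bot.sense(); print(s['t'],s['position'],np.round(s['eef_rot'],3).tolist(),s['width'])
for n in('scene','side'):
    cv2.imwrite(f'pics/{n}0.png',bot.get_image(n)[:,:,::-1]); c=bot.get_calibration(n); print(n,c['fx'],c['cx'],c['cy'],c['k1'],np.round(c['cam_to_world'],3).tolist())
E
```

```text
pics
0.0 [0.14417759 0.63306093 0.21684553] [[-0.975, 0.222, -0.0], [0.222, 0.975, -0.002], [0.0, -0.002, -1.0]] 0.08576332693954823
scene 409.14294128943715 250.27998662853366 193.3111029697136 -0.08212107151899395 [[0.631, 0.441, -0.638, 1.201], [0.775, -0.362, 0.518, -0.489], [-0.003, -0.822, -0.57, 0.583], [0.0, 0.0, 0.0, 1.0]]
side 376.34207875305805 259.87707967186356 195.06035823184612 -0.059156164737686895 [[0.946, -0.136, 0.295, 0.353], [-0.325, -0.46, 0.827, -0.735], [0.023, -0.878, -0.479, 0.493], [0.0, 0.0, 0.0, 1.0]]
```

View pics/scene0.png

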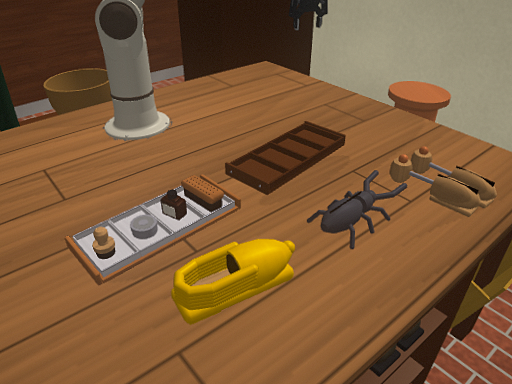

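View pics/side0.png

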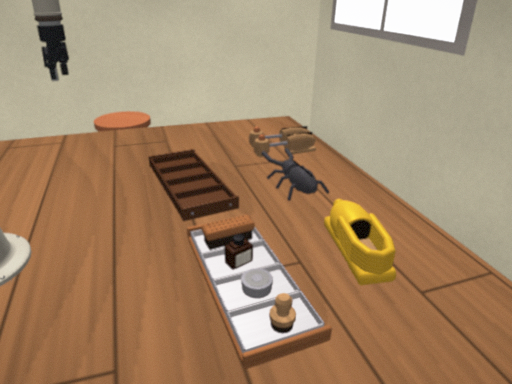

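The scene view shows the row running, from +y to −y (left to right seen from the robot), brush (203,190), bottle (174,205), tin (144,225), dauber (103,243). The empty rack stands further left at (287,155). The side view agrees: brush (228,228), bottle (238,252), tin (257,282), dauber (283,315). Next I'll get rough positions by casting rays.

```bash
cat > h.py <<'E'
import numpy as np,cv2
from rig import bot
def ray(c,uv):
    uv=np.atleast_2d(np.array(uv,float)); K=np.array([[c['fx'],0,c['cx']],[0,c['fy'],c['cy']],[0,0,1]])
    p=cv2.undistortPoints(uv[:,None],K,np.array([c['k1'],0,0,0.]))[:,0] 
    T=np.array(c['cam_to_world']); d=np.c_[p,np.ones(len(p))]@T[:3,:3].T
    return T[:3,3],d
def cast(c,uv,z):
    o,d=ray(c,uv); return (o+d*((z-o[2])/d[:,2])[:,None])[:,:2]
def proj(c,P):
    T=np.linalg.inv(np.array(c['cam_to_world'])); P=np.atleast_2d(np.array(P,float))
    q=P@T[:3,:3].T+T[:3,3]; s=q[:,:2]/q[:,2:]; s=s*(1+c['k1']*(s**2).sum(1))[:,None]
    return s*[c['fx'],c['fy']]+[c['cx'],c['cy']]
def big(m):
    m=cv2.morphologyEx(m.astype(np.uint8),cv2.MORPH_CLOSE,np.ones((5,5)))
    cs,_=cv2.findContours(m,cv2.RETR_EXTERNAL,cv2.CHAIN_APPROX_NONE); return max(cs,key=cv2.contourArea)
def rect(P): 
    (c,s,a)=cv2.minAreaRect(P.astype(np.float32)*1000); return np.round(c,1),np.round(s,1),round(a,2)
def tocmd(target_p,R=None):  # shift in tool axes, in command units, from measured pose
    s=bot.sense(); d=np.array(s['eef_rot']).T@(np.array(target_p)-s['position']); return np.round(d/0.12,3)
E
python3 - <<'E'
from h import *
for n,box in(('scene',(60,165,245,280)),('side',(180,205,335,360))):
    im=cv2.imread(f'pics/{n}0.png'); hsv=cv2.cvtColor(im,cv2.COLOR_BGR2HSV); c=bot.get_calibration(n)
    m=(hsv[...,1]<60)&(hsv[...,2]>90); b=np.zeros_like(m); b[box[1]:box[3],box[0]:box[2]]=1
    k=big(m&b)[:,0]; print(n,'tray',rect(cast(c,k,0.026)))
    m=(hsv[...,2]<105)&(hsv[...,1]>80); b=np.zeros_like(m); 
    bx=(220,115,350,192) if n=='scene' else (140,145,245,218); b[bx[1]:bx[3],bx[0]:bx[2]]=1
    k=big(m&b)[:,0]; print('rack',rect(cast(c,k,0.02)), k.min(0),k.max(0))
# rough objects
S={'scene':[(203,190,.058),(174,190,.074),(144,220,.036),(102,230,.074)],'side':[(228,225,.058),(238,238,.074),(257,276,.036),(284,297,.074)]}
for n in S:
    c=bot.get_calibration(n)
    for u,v,z in S[n]: print(n,np.round(cast(c,[(u,v)],z),3))
c=bot.get_calibration('wrist'); print(c['fx'],np.round(c['cam_to_world'],3).tolist())
E
```

```text
scene tray (array([ 527. , -204.7]), array([156.7, 338.6]), 3.5)
rack (array([482.8, 233.1]), array([182.6, 473.3]), 8.61) [220 121] [345 191]
side tray (array([ 519.4, -205.7]), array([142.9, 339.4]), 3.61)
rack (array([483.4, 231.2]), array([161.9, 415.8]), 8.48) [149 150] [238 217]
scene [[ 0.535 -0.088]]
scene [[ 0.515 -0.15 ]]
scene [[ 0.522 -0.234]]
scene [[ 0.546 -0.331]]
side [[ 0.514 -0.09 ]]
side [[ 0.515 -0.163]]
side [[ 0.53  -0.236]]
side [[ 0.54  -0.337]]
265.48021596212 [[0.221, 0.929, 0.296, 0.069], [0.975, -0.21, -0.069, 0.651], [-0.002, 0.304, -0.953, 0.373], [0.0, 0.0, 0.0, 1.0]]
```

Call:
servo_tool([
  [[-0.72,-0.76,-0.09],[0,0,0]],
  [[-0.72,-0.76,-0.09],[0,0,0]],
  [[-0.72,-0.76,-0.09],[0,0,0]],
  [[-0.72,-0.76,-0.09],[0,0,0]],
])

```text
t: 0.5
position: [0.2121, 0.5218, 0.2285]
eef_rot: [[-0.974, 0.228, 0.002], [0.228, 0.974, -0.003], [-0.003, -0.002, -1.0]]
wrist_force: [0.8, 0.1, -0.2]
width: 0.0856
gripper_force: 0.0
```

Call:
servo_tool([
  [[-0.72,-0.76,-0.09],[0,0,0]],
  [[-0.72,-0.76,-0.09],[0,0,0]],
  [[-0.72,-0.76,-0.09],[0,0,0]],
  [[-0.72,-0.76,-0.09],[0,0,0]],
])

```text
t: 0.9
position: [0.2748, 0.4145, 0.2395]
eef_rot: [[-0.974, 0.227, 0.001], [0.227, 0.974, -0.002], [-0.002, -0.001, -1.0]]
wrist_force: [-0.7, -0.7, -0.3]
width: 0.0854
gripper_force: 0.0
```

Call:
servo_tool([
  [[-0.72,-0.76,-0.09],[0,0,0]],
  [[-0.72,-0.76,-0.09],[0,0,0]],
  [[-0.72,-0.76,-0.09],[0,0,0]],
  [[-0.72,-0.76,-0.09],[0,0,0]],
])

```text
t: 1.3
position: [0.3382, 0.3073, 0.2504]
eef_rot: [[-0.974, 0.227, 0.001], [0.227, 0.974, -0.001], [-0.001, -0.0, -1.0]]
wrist_force: [-0.3, 0.3, -1.0]
width: 0.0853
gripper_force: 0.0
```

Call:
servo_tool([
  [[-0.72,-0.76,-0.09],[0,0,-0.237]],
  [[-0.72,-0.76,-0.09],[0,0,-0.237]],
  [[-0.72,-0.76,-0.09],[0,0,-0.237]],
  [[-0.72,-0.76,-0.09],[0,0,-0.237]],
  [[-0.72,-0.76,-0.09],[0,0,-0.237]],
  [[-0.72,-0.76,-0.09],[0,0,-0.237]],
])

```text
t: 1.9
position: [0.3993, 0.2037, 0.2609]
eef_rot: [[-0.989, -0.15, -0.001], [-0.15, 0.989, 0.001], [0.001, 0.001, -1.0]]
wrist_force: [-0.6, -0.1, -0.4]
width: 0.0854
gripper_force: 0.0
```

```bash
python3 - <<'E'
from h import *
s=bot.sense(); print(s['t'],s['position'],np.round(s['eef_rot'],3).tolist(),np.abs(s['qvel']).max())
c=bot.get_calibration('wrist');print(np.round(c['cam_to_world'],3).tolist())
cv2.imwrite('pics/w1.png',bot.get_image('wrist')[:,:,::-1]); np.save('w1.npy',c,allow_pickle=True)
E
```

```text
1.9 [0.39931333 0.20373715 0.26086286] [[-0.989, -0.15, -0.001], [-0.15, 0.989, 0.001], [0.001, 0.001, -1.0]] 0.5785172750427601
[[-0.151, 0.942, 0.3, 0.323], [0.989, 0.144, 0.046, 0.192], [0.0, 0.303, -0.953, 0.417], [0.0, 0.0, 0.0, 1.0]]
```

View pics/w1.png

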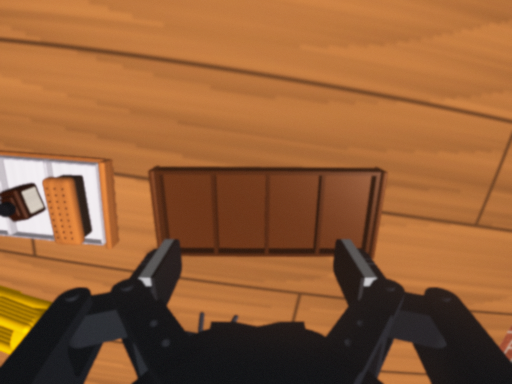

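The wrist view shows the rack square in the picture, with outer corners at about (150,168), (385,168), (378,257) and (157,255). At the left edge are the brush (68,208) and bottle (22,202). I'll measure the rack edges and move on to the trays.

```bash
python3 - <<'E'
from h import *
c=np.load('w1.npy',allow_pickle=True).item()
im=cv2.imread('pics/w1.png'); hsv=cv2.cvtColor(im,cv2.COLOR_BGR2HSV)
m=(hsv[...,2]<170); 
g=im[...,2].astype(int)
print(g[200,140:170],g[200,365:395]); print(g[155:180,300],g[240:265,300])
print(g[208,205:225],g[208,258:275],g[208,312:328])
E
```

```text
[205 206 207 206 208 208 207 208 206 204 192 162 127 118 123 127 116 100
  95  92  91  83  77  75  77  88 104 109 113 111] [143 138 123  91  64  55  59  76 102 119 120 108  86  79  89 113 134 146
 159 171 177 176 177 177 178 178 179 176 177 178]
[169 171 174 176 178 178 178 178 178 175 165 142 107  72  59  67  82  96
 106 109 117 123 124 125 125] [112 112 112 114 114 114 112 102  78  59  52  50  56  67  84  98 125 162
 177 178 180 177 174 169 169]
[109 110 110 110 110 110 101  95  88  86  82  80  89 104 107 109 109 110
 109 108] [111 110 111 111 110 108 103  93  92  91  94 101 109 111 111 110 113] [118 120 120 111  92  66  64  83  93 102 107 116 122 125 126 127]
```

Call:
servo_tool([
  [[0,-0.9,0],[0,0,0.03]],
  [[0,-0.9,0],[0,0,0.055]],
  [[0,-0.9,0],[0,0,0.055]],
  [[0,-0.9,0],[0,0,0.055]],
])

```text
t: 2.35
position: [0.4161, 0.0945, 0.261]
eef_rot: [[-0.998, -0.06, -0.0], [-0.06, 0.998, 0.0], [0.0, 0.0, -1.0]]
wrist_force: [-0.1, 0.7, -0.1]
width: 0.0854
gripper_force: 0.0
```

Call:
servo_tool([
  [[-0.05,-0.95,0],[0,0,0]],
  [[-0.05,-0.95,0],[0,0,0]],
  [[-0.05,-0.95,0],[0,0,0]],
  [[-0.05,-0.95,0],[0,0,0]],
])

```text
t: 2.75
position: [0.4298, -0.0187, 0.2611]
eef_rot: [[-0.998, -0.061, 0.0], [-0.061, 0.998, 0.0], [-0.0, 0.0, -1.0]]
wrist_force: [0.4, -0.1, -0.4]
width: 0.0854
gripper_force: 0.0
```

Call:
servo_tool([
  [[-0.05,-0.95,0],[0,0,0]],
  [[-0.05,-0.95,0],[0,0,0]],
  [[-0.05,-0.95,0],[0,0,0]],
  [[-0.05,-0.95,0],[0,0,0]],
  [[-0.05,-0.95,0],[0,0,0]],
])

```text
t: 3.25
position: [0.4431, -0.129, 0.2608]
eef_rot: [[-0.998, -0.066, -0.0], [-0.066, 0.998, 0.001], [0.0, 0.001, -1.0]]
wrist_force: [-0.3, 0.3, -0.3]
width: 0.0851
gripper_force: 0.0
```

```bash
python3 - <<'E'
from h import *
s=bot.sense(); print(s['t'],s['position'],np.round(s['eef_rot'],3).tolist(),np.abs(s['qvel']).max())
c=bot.get_calibration('wrist');print(np.round(c['cam_to_world'],3).tolist())
cv2.imwrite('pics/w2.png',bot.get_image('wrist')[:,:,::-1]); np.save('w2.npy',c,allow_pickle=True)
E
```

```text
3.25 [ 0.44305911 -0.12904392  0.26080507] [[-0.998, -0.066, -0.0], [-0.066, 0.998, 0.001], [0.0, 0.001, -1.0]] 0.6151801632853222
[[-0.067, 0.951, 0.303, 0.366], [0.998, 0.063, 0.021, -0.135], [0.001, 0.304, -0.953, 0.417], [0.0, 0.0, 0.0, 1.0]]
```

View pics/w2.png

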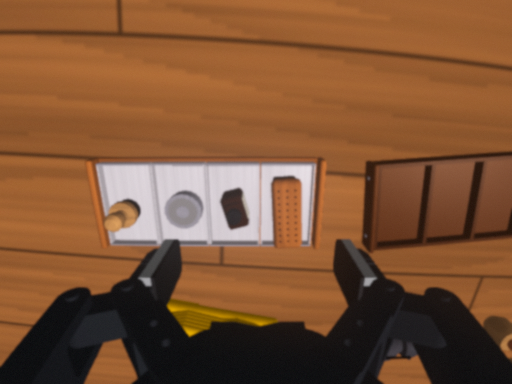

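The view shows the dauber (123,213) leaning outward only from perspective, the tin (184,209), the bottle (234,208) turned a little, and the brush (287,211) lengthwise. All are within the tray outline (88–325, 158–248).

```bash
python3 - <<'E'
from h import *
c=np.load('w1.npy',allow_pickle=True).item()
im=cv2.imread('pics/w1.png'); g=im[...,2].astype(float)
def edge(prof,th,d):  # first crossing
    for i in range(1,len(prof)):
        if (prof[i-1]-th)*(prof[i]-th)<=0 and prof[i]<prof[i-1]: return i-1+(prof[i-1]-th)/(prof[i-1]-prof[i])
def line(P):
    v=cv2.fitLine(P.astype(np.float32)*1000,cv2.DIST_HUBER,0,.01,.01)[:,0]; return np.degrees(np.arctan2(v[1],v[0])),v[2:]
L=cast(c,[(140+edge(g[r,140:170],150,1),r) for r in range(180,232,4)],.036)
Rr=cast(c,[(400-edge(g[r,370:401][::-1],150,1),r) for r in range(180,236,4)],.036)
N=cast(c,[(u,155+edge(g[155:180,u],150,1)) for u in range(170,360,6)],.0)
N3=cast(c,[(u,155+edge(g[155:180,u],150,1)) for u in range(170,360,6)],.03)
F=cast(c,[(u,270-edge(g[245:271,u][::-1],130,1)) for u in range(190,325,5)],.03)
for n,P in zip(('L','R','N0','N3','F'),(L,Rr,N,N3,F)): print(n,line(P))
# trays and objects
c=np.load('w2.npy',allow_pickle=True).item(); im=cv2.imread('pics/w2.png'); hsv=cv2.cvtColor(im,cv2.COLOR_BGR2HSV)
m=(hsv[...,1]<60)&(hsv[...,2]>90); b=np.zeros_like(m); b[150:252,85:330]=1
print('tray',rect(cast(c,big(m&b)[:,0],.026)))
def sub(x0,y0,x1,y1,mm): q=np.zeros_like(mm); q[y0:y1,x0:x1]=mm[y0:y1,x0:x1]; return q
o=(hsv[...,1]>120)&(hsv[...,2]>130); k=big(sub(266,170,306,246,o)); print('brush',rect(cast(c,k[:,0],.058)),k[:,0].min(0),k[:,0].max(0))
d=(hsv[...,2]<100); k=big(sub(214,178,256,238,d)); print('bottle',rect(cast(c,k[:,0],.056)),k[:,0].min(0),k[:,0].max(0))
v=hsv[...,2]; 
cr=cv2.resize(im[170:250,95:260],None,fx=4.8,fy=4.8,interpolation=cv2.INTER_CUBIC); cv2.imwrite('pics/w2c.png',cr)
k=big(sub(162,186,207,233,(v<185)&(hsv[...,1]<60))); (u0,r)=cv2.minEnclosingCircle(k); P=cast(c,k[:,0],.036); print('tin',cv2.minEnclosingCircle(P.astype(np.float32)*1000),u0,r)
k=big(sub(100,192,145,238,o)); print('dauber',rect(cast(c,k[:,0],.04)),k[:,0].min(0),k[:,0].max(0))
E
```

```text
L (np.float32(8.1087), array([495.33734 ,  53.595234], dtype=float32))
R (np.float32(8.988733), array([438.47787, 405.08502], dtype=float32))
N0 (np.float32(-81.62003), array([412.11627, 212.28107], dtype=float32))
N3 (np.float32(-81.620026), array([405.728  , 210.80574], dtype=float32))
F (np.float32(-81.636734), array([555.8893, 241.6982], dtype=float32))
tray (array([ 522.6, -203.9]), array([144.3, 334.7]), 3.73)
brush (array([513.7, -79.8]), array([103.4,  38.3]), 7.69) [273 180] [301 245]
bottle (array([ 511.2, -158.6]), array([58.7, 31.8]), 14.34) [221 189] [247 228]
tin ((524.4877319335938, -237.66490173339844), 32.70127487182617) (183.71951293945312, 208.6676788330078) 19.464262008666992
dauber (array([ 549.3, -340.4]), array([58.5, 71.1]), 83.1) [100 196] [137 237]
```

View pics/w2c.png

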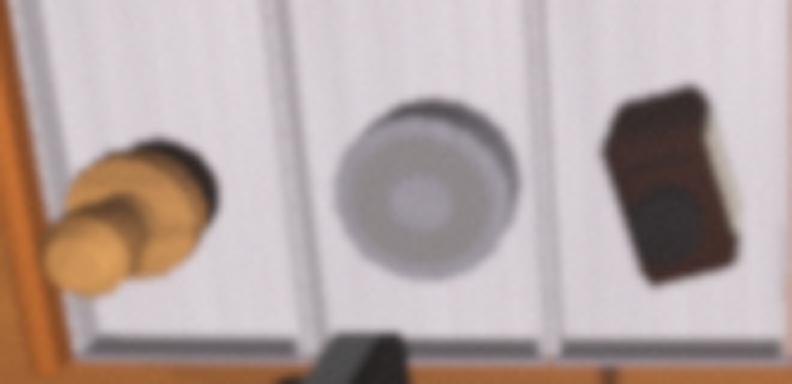

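The crop (×4.8, origin (95,170)) shows the dauber knob at (89,252) and its disc at (135,213). The tin lid centre is at (427,195), and the bottle cap is at (668,226) with the long side tilted about 14°.

```bash
python3 - <<'E'
from h import *
c=np.load('w2.npy',allow_pickle=True).item()
f=lambda x,y,z: np.round(cast(c,[(95+x/4.8-.4,170+y/4.8-.4)],z)[0]*1000,1)
print('cap',f(668,226,.074),'tin lid',f(427,196,.036),'inner',f(420,202,.036),'knob',f(89,252,.065),'disc',f(133,213,.04))
print('tin L/R/top/bot',f(335,190,.036),f(518,190,.036),f(430,110,.036),f(430,281,.036))
for n in('scene','side'):
    C=bot.get_calibration(n); im=cv2.imread(f'pics/{n}0.png')
    for nm,p in dict(brush=(.5137,-.0798,.058),cap=(.5135,-.158,.074),tin=(.524,-.238,.036),dauber=(.541,-.332,.07)).items(): print(n,nm,np.round(proj(C,[p])[0],1))
E
```

```text
cap [ 515.5 -157. ] tin lid [ 526.9 -237.6] inner [ 529.1 -239.9] knob [ 540.5 -334.7] disc [ 537.9 -332.8]
tin L/R/top/bot [ 526.9 -267.5] [ 522.8 -208.1] [ 497.5 -236.1] [ 557.1 -237.2]
scene brush [200.7 184.7]
scene cap [170.6 191. ]
scene tin [142.7 221.1]
scene dauber [101.  230.6]
side brush [226.5 222.6]
side cap [236.5 236.7]
side tin [254.3 277.2]
side dauber [283.4 296.4]
```

```bash
cat >> h.py <<'E'
from scipy.spatial.transform import Rotation as Ro
def go(x,y,z,yaw,quiet=False):
    s=bot.sense(); R=np.array(s['eef_rot']); d=R.T@(np.array([x,y,z])/1000-s['position'])/.12
    a=np.radians(yaw); T=np.array([[-np.cos(a),-np.sin(a),0],[-np.sin(a),np.cos(a),0],[0,0,-1.]])
    t=Ro.from_matrix(R.T@T).as_rotvec()/(np.pi/2)
    print('t',round(s['t'],2),'pos',np.round(np.array(s['position'])*1000,1),'j',np.round(s['joint_positions'],0)[[0,5,6]],'w',round(s['width']*1000,1),'f',np.round(s['gripper_force'],1),'| shift',np.round(d,3),'turn',np.round(t,3))
E
python3 - <<'E'
from h import *
go(513.7,-79.8,105,7.7)
E
```

```text
t 3.3 pos [ 442.9 -128.9  260.8] j [  4.  63. 108.] w 85.7 f 0.0 | shift [-0.616  0.367  1.299] turn [ 0.001 -0.    -0.043]
```

Call:
servo_tool([
  [[-0.616,0.367,0.3],[0,0,-0.043]],
  [[-0.616,0.367,0.6],[0,0,-0.043]],
  [[-0.616,0.367,0.9],[0,0,-0.043]],
  [[-0.616,0.367,0.9],[0,0,-0.043]],
], hand=0.72)

```text
t: 3.7
position: [0.5093, -0.0782, 0.1466]
eef_rot: [[-0.991, -0.136, -0.013], [-0.136, 0.991, 0.003], [0.012, 0.005, -1.0]]
wrist_force: [-2.4, 0.5, -0.5]
width: 0.0616
gripper_force: 0.0
```

Call:
servo_tool([
  [[0,0,0.4],[0,0,0]],
  [[0,0,0.4],[0,0,0]],
  [[0,0,0.4],[0,0,0]],
])

```text
t: 4.0
position: [0.5133, -0.0829, 0.1064]
eef_rot: [[-0.991, -0.13, -0.001], [-0.13, 0.991, 0.0], [0.001, 0.001, -1.0]]
wrist_force: [0.1, 0.2, -0.5]
width: 0.0613
gripper_force: 0.0
```

```bash
python3 - <<'E'
from h import *
c=bot.get_calibration('wrist')
cv2.imwrite('pics/w3.png',bot.get_image('wrist')[:,:,::-1]); np.save('w3.npy',c,allow_pickle=True)
go(513.7,-79.8,44,7.7)
E
```

```text
t 4.05 pos [514.6 -83.3 107.5] j [  1.  44. 107.] w 61.3 f 0.0 | shift [0.005 0.03  0.529] turn [-0.     0.002 -0.003]
```

View pics/w3.png

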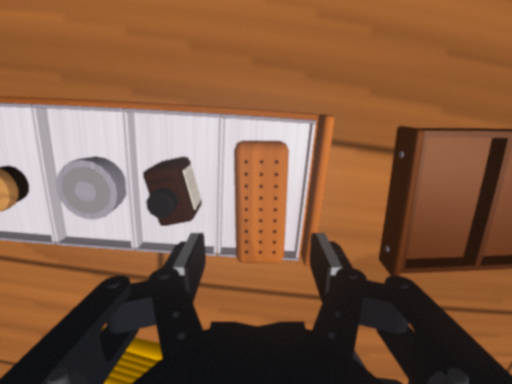

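The brush is seen close up, wooden back from (236,142) to (288,262), with the fingers on either side at columns 205 and 312.

```bash
python3 - <<'E'
from h import *
c=np.load('w3.npy',allow_pickle=True).item(); im=cv2.imread('pics/w3.png'); hsv=cv2.cvtColor(im,cv2.COLOR_BGR2HSV)
m=np.zeros(im.shape[:2],bool); o=(hsv[...,1]>100); m[135:285,228:298]=o[135:285,228:298]
k=big(m); print(rect(cast(c,k[:,0],.058)),k[:,0].min(0),k[:,0].max(0))
P=cast(c,k[:,0],.058)*1000
for x in (490,510,530): q=P[abs(P[:,0]-x)<4]; print(x,q[:,1].min(),q[:,1].max())
f=lambda x,y,z: np.round(cast(c,[(x,y)],z)[0]*1000,1)
print('cap',f(161,202,.074),'tin',f(91.5,187,.036))
go(513.7,-79.8,44,7.7)
E
```

```text
(array([526.1, -76.4]), array([129.1,  63.4]), 7.48) [228 142] [297 284]
490 -103.48264516769612 -62.320571545164384
510 -101.33430467223191 -59.8856726632909
530 -99.16904247513794 -57.438976172214595
cap [ 515.1 -156.7] tin [ 524.8 -233.8]
t 4.05 pos [514.6 -83.3 107.5] j [  1.  44. 107.] w 61.3 f 0.0 | shift [0.005 0.03  0.529] turn [-0.     0.002 -0.003]
```

Call:
servo_tool([
  [[0.005,0.028,0.25],[0,0,0]],
  [[0.005,0.028,0.5],[0,0,0]],
  [[0.005,0.028,0.53],[0,0,0]],
  [[0.005,0.028,0.53],[0,0,0]],
])

```text
t: 4.45
position: [0.5134, -0.0806, 0.0432]
eef_rot: [[-0.992, -0.129, 0.002], [-0.129, 0.992, -0.0], [-0.002, -0.0, -1.0]]
wrist_force: [-0.4, 0.0, 0.1]
width: 0.0615
gripper_force: 0.0
```

Call:
servo_tool([
  [[0,0,0],[0,0,0]],
  [[0,0,0],[0,0,0]],
  [[0,0,0],[0,0,0]],
  [[0,0,0],[0,0,0]],
  [[0,0,0],[0,0,0]],
], hand=0.2, squeeze=35)

```text
t: 4.95
position: [0.5156, -0.0803, 0.0449]
eef_rot: [[-0.992, -0.129, 0.006], [-0.129, 0.992, 0.0], [-0.006, -0.001, -1.0]]
wrist_force: [-1.3, 1.0, 14.3]
width: 0.0173
gripper_force: 7.1
```

Call:
servo_tool([
  [[0,0,-0.3],[0,0,0]],
  [[0,0,-0.6],[0,0,0]],
  [[0,0,-0.9],[0,0,0]],
  [[0,0,-0.9],[0,0,0]],
])

```text
t: 5.35
position: [0.5169, -0.0811, 0.1559]
eef_rot: [[-0.992, -0.129, 0.012], [-0.129, 0.992, -0.001], [-0.011, -0.002, -1.0]]
wrist_force: [0.8, -0.8, -0.1]
width: 0.0171
gripper_force: 0.0
```

```bash
python3 - <<'E'
from h import *
go(465.9,356.5,150,8.4)
E
```

```text
t 5.35 pos [516.9 -81.1 155.9] j [  0.  50. 106.] w 17.1 f 0.0 | shift [-0.048  3.671  0.041] turn [-0.002  0.007 -0.011]
```

```bash
python3 - <<'E'
from h import *
c=bot.get_calibration('wrist'); im=bot.get_image('wrist')[:,:,::-1]; s=bot.get_image('side')[:,:,::-1]
cv2.imwrite('pics/w4.png',im); np.save('w4.npy',c,allow_pickle=True)
cv2.imwrite('pics/ws4.png',np.hstack([im[100:384,60:420],cv2.resize(s[130:330,170:410],None,fx=1.42,fy=1.42)]))
E
```

```text
(no output)
```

View pics/ws4.png

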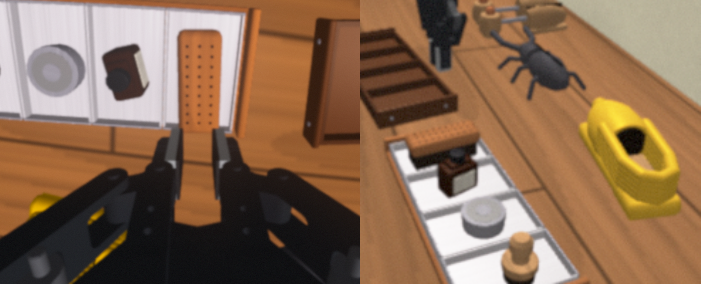

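Picture: the brush still lies untouched in its tray (crop 180–220, 30–130) and the fingers closed above it. I'll check where the fingertips really are relative to the TCP.

```bash
python3 - <<'E'
from h import *
s=bot.sense(); R=np.array(s['eef_rot']); p=np.array(s['position'])
c=np.load('w4.npy',allow_pickle=True).item()
for z in (-.04,-.02,0,.011,.02): print(z,np.round(proj(c,[p+R@[0,y,z] for y in(-.02,-.0085,.0085,.02)]),0).tolist())
s3=p.copy(); c=np.load('w3.npy',allow_pickle=True).item()
p=np.array([.5146,-.0833,.1075])
for z in (-.04,-.02,0,.011): print('open',z,np.round(proj(c,[p+R@[0,y,z] for y in(-.045,-.031,.031,.045)]),0).tolist())
im=cv2.imread('pics/w4.png'); cv2.imwrite('pics/w4c.png',cv2.resize(im[200:320,200:320],None,fx=5,fy=5,interpolation=cv2.INTER_CUBIC))
E
```

```text
-0.04 [[221.0, 256.0], [243.0, 256.0], [276.0, 256.0], [298.0, 256.0]]
-0.02 [[225.0, 238.0], [245.0, 238.0], [274.0, 238.0], [293.0, 238.0]]
0 [[229.0, 223.0], [246.0, 223.0], [272.0, 223.0], [289.0, 223.0]]
0.011 [[230.0, 217.0], [247.0, 217.0], [271.0, 217.0], [287.0, 217.0]]
0.02 [[232.0, 212.0], [247.0, 212.0], [270.0, 212.0], [286.0, 212.0]]
open -0.04 [[168.0, 268.0], [195.0, 269.0], [318.0, 269.0], [345.0, 269.0]]
open -0.02 [[179.0, 249.0], [203.0, 249.0], [310.0, 249.0], [334.0, 249.0]]
open 0 [[187.0, 233.0], [209.0, 233.0], [304.0, 233.0], [326.0, 233.0]]
open 0.011 [[191.0, 226.0], [212.0, 226.0], [302.0, 226.0], [322.0, 226.0]]
```

View pics/w4c.png

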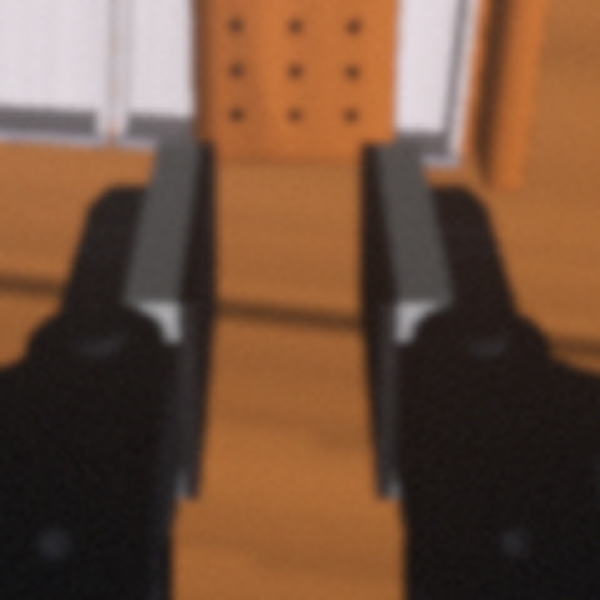

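Judging by pad spacing and the press on the brush top, the tips sit about 15–20 mm behind the reported TCP, not ahead of it. I'll descend lower, in steps, and watch the force.

```bash
python3 - <<'E'
from h import *
go(514.5,-80.3,60,7.4)
E
```

```text
t 5.45 pos [513.6 -80.6 151.5] j [  0.  50. 106.] w 17.5 f 0.0 | shift [-0.004  0.002  0.763] turn [-0.     0.003  0.   ]
```

Call:
servo_tool([
  [[0.02,0.006,0.3],[0,0.007,0]],
  [[0.02,0.006,0.6],[0,0.007,0]],
  [[0.02,0.006,0.8],[0,0.007,0]],
  [[0.02,0.006,0.8],[0,0.007,0]],
], hand=0.68)

```text
t: 5.85
position: [0.5056, -0.0795, 0.0494]
eef_rot: [[-0.991, -0.129, -0.02], [-0.129, 0.992, -0.001], [0.02, 0.002, -1.0]]
wrist_force: [-1.0, 0.2, 0.1]
width: 0.0579
gripper_force: 0.0
```

```bash
python3 - <<'E'
from h import *
go(514.5,-80.3,30,7.4)
E
```

```text
t 5.85 pos [505.6 -79.5  49.4] j [  1.  39. 107.] w 57.9 f 0.0 | shift [-0.076 -0.017  0.16 ] turn [ 0.001 -0.013  0.   ]
```

Call:
servo_tool([
  [[-0.05,-0.01,0.1],[0,-0.01,0]],
  [[-0.05,-0.01,0.1],[0,-0.01,0]],
  [[-0.05,-0.01,0.1],[0,-0.01,0]],
  [[-0.05,-0.01,0.1],[0,-0.01,0]],
])

```text
t: 6.25
position: [0.5164, -0.0806, 0.0424]
eef_rot: [[-0.992, -0.129, 0.006], [-0.129, 0.992, 0.0], [-0.006, -0.0, -1.0]]
wrist_force: [0.9, 0.2, -0.5]
width: 0.058
gripper_force: 0.0
```

```bash
python3 - <<'E'
from h import *
go(514.5,-80.3,20,7.4); print(np.round(bot.sense()['wrist_force'],1))
E
```

```text
t 6.25 pos [516.4 -80.6  42.4] j [  1.  36. 107.] w 58.0 f 0.0 | shift [0.016 0.004 0.187] turn [-0.     0.004  0.   ]
[ 0.9  0.2 -0.5]
```

Call:
servo_tool([
  [[0.01,0,0.08],[0,0.003,0]],
  [[0.01,0,0.15],[0,0.003,0]],
  [[0.01,0,0.15],[0,0.003,0]],
])

```text
t: 6.55
position: [0.5135, -0.0804, 0.0221]
eef_rot: [[-0.992, -0.129, -0.003], [-0.129, 0.992, 0.0], [0.003, 0.001, -1.0]]
wrist_force: [0.3, 0.2, -0.1]
width: 0.0581
gripper_force: 0.0
```

```bash
python3 - <<'E'
from h import *
c=bot.get_calibration('wrist'); im=bot.get_image('wrist')[:,:,::-1]; s=bot.get_image('side')[:,:,::-1]
cv2.imwrite('pics/w5.png',im); np.save('w5.npy',c,allow_pickle=True)
cv2.imwrite('pics/ws5.png',np.hstack([im[100:384,60:420],cv2.resize(s[160:280,160:280],None,fx=2.3667,fy=2.3667,interpolation=cv2.INTER_CUBIC)]))
go(514.5,-80.3,20,7.4); print(np.round(bot.sense()['wrist_force'],1))
E
```

```text
t 6.65 pos [514.2 -80.5  22.9] j [  2.  34. 108.] w 57.9 f 0.0 | shift [-0.003  0.001  0.024] turn [ 0.    -0.001  0.   ]
[-0.1  0.8  0.5]
```

View pics/ws5.png

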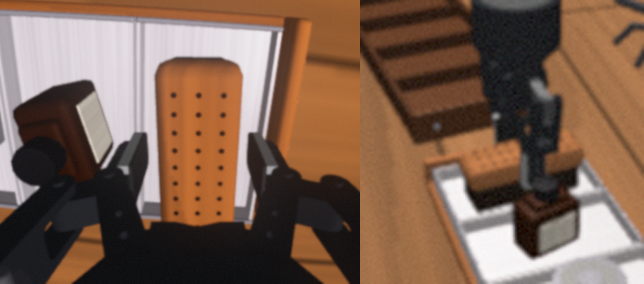

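The fingers now straddle the brush (columns 145 and 250 in the crop) with no contact. The side view shows the tip beside the wooden back. I'll close here.

Call:
servo_tool([
  [[0,0,0.02],[0,0,0]],
  [[0,0,0.02],[0,0,0]],
  [[0,0,0.02],[0,0,0]],
  [[0,0,0.02],[0,0,0]],
  [[0,0,0.02],[0,0,0]],
], hand=0.2, squeeze=35)

```text
t: 7.15
position: [0.5149, -0.0806, 0.0211]
eef_rot: [[-0.992, -0.129, 0.0], [-0.129, 0.992, -0.0], [-0.0, -0.0, -1.0]]
wrist_force: [0.0, 0.7, -0.0]
width: 0.0434
gripper_force: 36.0
```

Call:
servo_tool([
  [[0,0,-0.3],[0,0,0]],
  [[0,0,-0.6],[0,0,0]],
  [[0,0,-0.6],[0,0,0]],
  [[0,0,-0.6],[0,0,0]],
])

```text
t: 7.55
position: [0.5152, -0.0806, 0.0936]
eef_rot: [[-0.992, -0.129, 0.002], [-0.129, 0.992, 0.0], [-0.002, -0.0, -1.0]]
wrist_force: [-0.4, 1.1, -1.1]
width: 0.0431
gripper_force: 36.5
```

```bash
python3 - <<'E'
from h import *
go(465.9,356.5,95,8.4)
E
```

```text
t 7.55 pos [515.2 -80.6  93.6] j [  1.  43. 107.] w 43.1 f 36.5 | shift [-0.064  3.665 -0.012] turn [-0.     0.001 -0.011]
```

Call:
servo_tool([
  [[-0.016,0.4,0],[0,0,0]],
  [[-0.016,0.8,0],[0,0,0]],
  [[-0.016,0.92,0],[0,0,0]],
])

```text
t: 7.85
position: [0.4998, 0.035, 0.0913]
eef_rot: [[-0.991, -0.135, -0.004], [-0.135, 0.991, 0.002], [0.004, 0.003, -1.0]]
wrist_force: [0.5, -0.6, -0.4]
width: 0.0434
gripper_force: 36.5
```

Call:
servo_tool([
  [[-0.016,0.4,0],[0,0,0]],
  [[-0.016,0.8,0],[0,0,0]],
  [[-0.016,0.92,0],[0,0,0]],
])

```text
t: 8.15
position: [0.4873, 0.1449, 0.0914]
eef_rot: [[-0.991, -0.136, -0.003], [-0.136, 0.991, 0.002], [0.003, 0.002, -1.0]]
wrist_force: [-1.3, 0.5, -1.8]
width: 0.0435
gripper_force: 36.4
```

Call:
servo_tool([
  [[-0.016,0.4,0],[0,0,0]],
  [[-0.016,0.8,0],[0,0,0]],
  [[-0.016,0.92,0],[0,0,0]],
])

```text
t: 8.45
position: [0.475, 0.2545, 0.0917]
eef_rot: [[-0.991, -0.136, -0.002], [-0.136, 0.991, 0.002], [0.002, 0.002, -1.0]]
wrist_force: [-0.0, -0.4, -0.7]
width: 0.0432
gripper_force: 36.4
```

Call:
servo_tool([
  [[-0.016,0.4,0],[0,0,0]],
  [[-0.016,0.8,0],[0,0,-0.01]],
  [[-0.016,0.91,0],[0,0,-0.01]],
  [[-0.016,0.91,0],[0,0,-0.01]],
  [[-0.016,0.91,0],[0,0,-0.01]],
])

```text
t: 8.95
position: [0.465, 0.3549, 0.0916]
eef_rot: [[-0.99, -0.144, -0.002], [-0.144, 0.99, -0.003], [0.002, -0.003, -1.0]]
wrist_force: [0.6, -0.4, -0.8]
width: 0.0437
gripper_force: 36.5
```

```bash
python3 - <<'E'
from h import *
c=bot.get_calibration('wrist'); im=bot.get_image('wrist')[:,:,::-1]
cv2.imwrite('pics/w6.png',im); np.save('w6.npy',c,allow_pickle=True)
go(465.9,356.5,23,8.4)
E
```

```text
t 9.0 pos [465.6 354.2  91.9] j [-40.  47.  58.] w 43.3 f 36.5 | shift [-0.006  0.02   0.574] turn [-0.002 -0.001 -0.002]
```

View pics/w6.png

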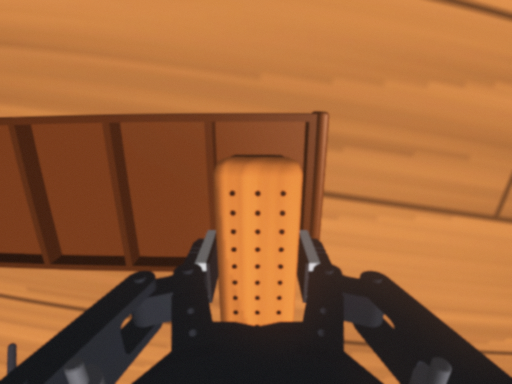

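The brush hangs over the end bay, whose walls stand at columns 211 and 306–325. I'll check the bay centre from this closer view.

```bash
python3 - <<'E'
from h import *
c=np.load('w6.npy',allow_pickle=True).item(); im=cv2.imread('pics/w6.png')
print(im[145,200:222,2],im[145,300:330,2]); print(im[105:125,265,2])
a=np.radians(8.4); u=np.array([np.cos(a),np.sin(a)]); v=np.array([-u[1],u[0]])
f=lambda x,y,z: (lambda p: np.round([p@u,p@v],1))(cast(c,[(x,y)],z)[0]*1000)
B=np.array([465.9,356.5]); print('expected centre u,v',B@u,B@v)
for q in((207,145,.03),(213,145,.03),(122,180,.03),(307,145,.036),(325,145,.036),(265,112,.03),(265,112,0)): print(q,f(*q))
E
```

```text
[127 128 126 124 123 115 106 105 104 103 103 103  95  86  83  96 109 124
 128 128 130 131] [147 147 143 129 100  74  69  83 105 119 125 126 126 124 117  99  84  86
  96 111 129 143 160 174 177 166 160 169 178 183]
[189 192 192 195 194 196 192 171 140 121 119 120 121 120 122 124 130 137
 142 141]
expected centre u,v 512.980579609956 284.61550369407774
(207, 145, 0.03) [464.9 241.7]
(213, 145, 0.03) [464.9 246.7]
(122, 180, 0.03) [494.5 166.1]
(307, 145, 0.036) [464.1 322.5]
(325, 145, 0.036) [464.  336.9]
(265, 112, 0.03) [438.9 289.1]
(265, 112, 0) [439.4 289.8]
```

Call:
servo_tool([
  [[0,0.018,0.2],[0,0,0]],
  [[0,0.018,0.4],[0,0,0]],
  [[0,0.018,0.5],[0,0,0]],
  [[0,0.018,0.57],[0,0,0]],
  [[0,0.018,0.58],[0,0,0]],
  [[0,0.018,0.58],[0,0,0]],
])

```text
t: 9.6
position: [0.4657, 0.359, 0.0238]
eef_rot: [[-0.99, -0.144, 0.0], [-0.144, 0.99, 0.0], [-0.0, 0.0, -1.0]]
wrist_force: [-0.1, 1.6, -1.1]
width: 0.0435
gripper_force: 36.4
```

```bash
python3 - <<'E'
from h import *
go(465.9,356.5,21.5,8.4)
E
```

```text
t 9.6 pos [465.7 359.   23.8] j [-40.  39.  58.] w 43.5 f 36.4 | shift [ 0.001 -0.021  0.019] turn [ 0.     0.    -0.001]
```

Call:
servo_tool([
  [[0,-0.018,0.018],[0,0,0]],
  [[0,-0.018,0.018],[0,0,0]],
  [[0,-0.018,0.018],[0,0,0]],
])

```text
t: 9.9
position: [0.4658, 0.3572, 0.0218]
eef_rot: [[-0.989, -0.145, 0.001], [-0.145, 0.989, 0.001], [-0.001, 0.0, -1.0]]
wrist_force: [0.6, -0.0, -1.8]
width: 0.0433
gripper_force: 36.4
```

Call:
servo_tool([
  [[0,0,0],[0,0,0]],
  [[0,0,0],[0,0,0]],
  [[0,0,0],[0,0,0]],
], hand=0.58)

```text
t: 10.2
position: [0.4656, 0.3574, 0.0215]
eef_rot: [[-0.989, -0.145, 0.0], [-0.145, 0.989, 0.0], [-0.0, 0.0, -1.0]]
wrist_force: [0.5, 0.3, -0.7]
width: 0.0494
gripper_force: 0.0
```

Call:
servo_tool([
  [[0,0,-0.15],[0,0,0]],
  [[0,0,-0.4],[0,0,0]],
  [[0,0,-0.75],[0,0,0]],
  [[0,0,-0.75],[0,0,0]],
  [[0,0,-0.75],[0,0,0]],
])

```text
t: 10.7
position: [0.4662, 0.3579, 0.1127]
eef_rot: [[-0.989, -0.145, 0.002], [-0.145, 0.989, 0.002], [-0.003, 0.002, -1.0]]
wrist_force: [-0.4, -0.9, -0.2]
width: 0.0495
gripper_force: 0.0
```

```bash
python3 - <<'E'
from h import *
c=bot.get_calibration('wrist'); im=bot.get_image('wrist')[:,:,::-1]
cv2.imwrite('pics/w7.png',im); np.save('w7.npy',c,allow_pickle=True)
hsv=cv2.cvtColor(np.ascontiguousarray(im),cv2.COLOR_BGR2HSV); m=(hsv[...,2]>165)&(hsv[...,1]>100); q=np.zeros_like(m); q[120:300,205:310]=m[120:300,205:310]
k=big(q); print(rect(cast(c,k[:,0],.058)),k[:,0].min(0),k[:,0].max(0))
go(515.2,-157,110,14.3)
E
```

```text
(array([489.9, 361.1]), array([154. ,  97.2]), 8.33) [207 138] [307 299]
t 10.75 pos [465.3 357.  111.3] j [-40.  49.  58.] w 49.5 f 0.0 | shift [ 0.209 -4.299  0.01 ] turn [ 0.     0.    -0.066]
```

Call:
servo_tool([
  [[0.05,-0.4,0],[0,0,0]],
  [[0.05,-0.8,0],[0,0,0]],
  [[0.05,-1,0],[0,0,0]],
])

```text
t: 11.05
position: [0.4759, 0.232, 0.1094]
eef_rot: [[-0.99, -0.141, -0.003], [-0.141, 0.99, -0.004], [0.004, -0.004, -1.0]]
wrist_force: [0.0, -0.7, -0.1]
width: 0.0494
gripper_force: 0.0
```

Call:
servo_tool([
  [[0.05,-0.4,0],[0,0,0]],
  [[0.05,-0.8,0],[0,0,0]],
  [[0.05,-1,0],[0,0,0]],
])

```text
t: 11.35
position: [0.4871, 0.1125, 0.1096]
eef_rot: [[-0.99, -0.14, -0.003], [-0.14, 0.99, -0.003], [0.004, -0.002, -1.0]]
wrist_force: [0.2, -0.6, -0.1]
width: 0.0497
gripper_force: 0.0
```

Call:
servo_tool([
  [[0.05,-0.4,0],[0,0,0]],
  [[0.05,-0.8,0],[0,0,0]],
  [[0.05,-1,0],[0,0,0]],
])

```text
t: 11.65
position: [0.4984, -0.0068, 0.1098]
eef_rot: [[-0.99, -0.14, -0.003], [-0.14, 0.99, -0.002], [0.003, -0.002, -1.0]]
wrist_force: [0.6, -0.5, 0.4]
width: 0.0498
gripper_force: 0.0
```

Call:
servo_tool([
  [[0.05,-0.4,0],[0,0,0]],
  [[0.05,-0.8,0],[0,0,0]],
  [[0.05,-1,0],[0,0,0]],
])

```text
t: 11.95
position: [0.5097, -0.1263, 0.1099]
eef_rot: [[-0.99, -0.14, -0.003], [-0.14, 0.99, -0.002], [0.003, -0.001, -1.0]]
wrist_force: [1.0, -1.2, 0.2]
width: 0.0496
gripper_force: 0.0
```

Call:
servo_tool([
  [[0.01,-0.3,0],[0,0,-0.066]],
  [[0.01,-0.3,0],[0,0,-0.066]],
  [[0.01,-0.3,0],[0,0,-0.066]],
  [[0.01,-0.3,0],[0,0,-0.066]],
])

```text
t: 12.35
position: [0.5144, -0.1557, 0.1101]
eef_rot: [[-0.969, -0.247, -0.002], [-0.247, 0.969, 0.001], [0.002, 0.002, -1.0]]
wrist_force: [0.3, 0.1, 0.9]
width: 0.0494
gripper_force: 0.0
```

```bash
python3 - <<'E'
from h import *
c=bot.get_calibration('wrist'); im=bot.get_image('wrist')[:,:,::-1]
cv2.imwrite('pics/w8.png',im); np.save('w8.npy',c,allow_pickle=True)
go(515.2,-157,25,14.3)
s=bot.sense(); p=np.array(s['position']); R=np.array(s['eef_rot'])
print(np.round(proj(c,[p+R@[0,y,z] for z in(-.02,.03) for y in(-.0255,0,.0255)])).tolist())
E
```

```text
t 12.4 pos [ 514.7 -155.3  110.4] j [  8.  46. 122.] w 49.6 f 0.0 | shift [-0.002 -0.016  0.711] turn [ 0.001 -0.001  0.001]
[[214.0, 247.0], [258.0, 247.0], [302.0, 247.0], [224.0, 214.0], [258.0, 214.0], [292.0, 214.0]]
```

View pics/w8.png

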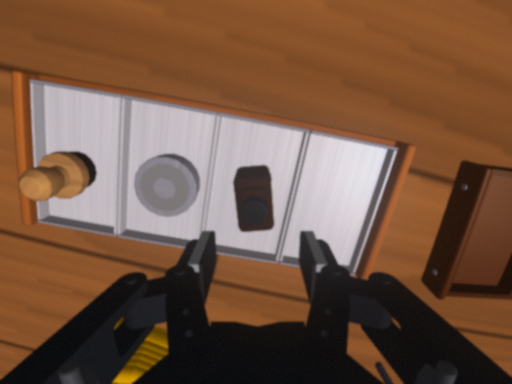

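The bottle at (253,198) sits between the fingers (columns 210 and 305) and appears turned about 4° more than the jaws. I'll measure that.

```bash
python3 - <<'E'
from h import *
c=np.load('w8.npy',allow_pickle=True).item(); im=cv2.imread('pics/w8.png'); hsv=cv2.cvtColor(im,cv2.COLOR_BGR2HSV)
m=(hsv[...,2]<110); q=np.zeros_like(m); q[155:240,226:284]=m[155:240,226:284]; k=big(q)[:,0]
print(rect(cast(c,k,.056)),k.min(0),k.max(0))
for s in (0,1):
    E=[(k[k[:,1]==r][:,0].max() if s else k[k[:,1]==r][:,0].min(),r) for r in range(185,222)]
    P=cast(c,E,.056)*1000; l=cv2.fitLine(P.astype(np.float32),cv2.DIST_HUBER,0,.01,.01)[:,0]; print(s,np.degrees(np.arctan(l[1]/l[0])),l[2:])
print('cap',cast(c,[(258,212)],.074)*1000)
print('tin',cast(c,[(166,187)],.036)*1000,'knob',cast(c,[(40,184)],.065)*1000,'disc',cast(c,[(60,174)],.04)*1000)
E
```

```text
(array([ 512.7, -159.6]), array([57.1, 30.4]), 18.98) [234 166] [273 230]
0 19.329514 [ 519.92896 -172.77809]
1 19.10691 [ 512.3372  -144.27184]
cap [[ 515.798955   -154.92493999]]
tin [[ 527.85927258 -238.22960244]] knob [[ 540.30587878 -333.02355405]] disc [[ 538.26180495 -333.72730203]]
```

Call:
servo_tool([
  [[0,-0.02,0.2],[0,0,-0.052]],
  [[0,-0.02,0.4],[0,0,-0.052]],
  [[0,-0.02,0.4],[0,0,-0.052]],
  [[0,-0.02,0.4],[0,0,-0.052]],
])

```text
t: 12.8
position: [0.5155, -0.1582, 0.0631]
eef_rot: [[-0.945, -0.326, -0.002], [-0.326, 0.945, 0.001], [0.001, 0.001, -1.0]]
wrist_force: [0.4, 0.3, 0.2]
width: 0.0494
gripper_force: 0.0
```

```bash
python3 - <<'E'
from h import *
go(515.5,-157.8,18,19); print(np.round(bot.sense()['wrist_force'],1))
E
```

```text
t 12.8 pos [ 515.5 -158.2   63.1] j [  9.  40. 127.] w 49.4 f 0.0 | shift [-0.002  0.003  0.376] turn [ 0.001 -0.001  0.   ]
[0.4 0.3 0.2]
```

Call:
servo_tool([
  [[0,0,0.15],[0,0,0]],
  [[0,0,0.3],[0,0,0]],
  [[0,0,0.375],[0,0,0]],
  [[0,0,0.375],[0,0,0]],
  [[0,0,0.375],[0,0,0]],
])

```text
t: 13.3
position: [0.5165, -0.1594, 0.0191]
eef_rot: [[-0.946, -0.325, 0.001], [-0.325, 0.946, -0.0], [-0.001, -0.001, -1.0]]
wrist_force: [0.4, 0.2, 0.7]
width: 0.0496
gripper_force: 0.0
```

Call:
servo_tool([
  [[0,0,0],[0,0,0]],
  [[0,0,0],[0,0,0]],
  [[0,0,0],[0,0,0]],
  [[0,0,0],[0,0,0]],
  [[0,0,0],[0,0,0]],
], hand=0.2, squeeze=35)

```text
t: 13.8
position: [0.5168, -0.1596, 0.0194]
eef_rot: [[-0.946, -0.325, 0.002], [-0.325, 0.946, -0.0], [-0.002, -0.001, -1.0]]
wrist_force: [-0.7, 0.6, 6.3]
width: 0.0316
gripper_force: 35.9
```

```bash
python3 - <<'E'
from h import *
go(478.2,273.4,95,8.4)
E
```

```text
t 13.8 pos [ 516.8 -159.6   19.4] j [ 10.  35. 128.] w 31.6 f 35.9 | shift [-0.868  3.517 -0.632] turn [-0.     0.001  0.117]
```

Call:
servo_tool([
  [[0,0,-0.3],[0,0,0]],
  [[0,0,-0.6],[0,0,0]],
  [[0,0,-0.63],[0,0,0]],
])

```text
t: 14.1
position: [0.5191, -0.1605, 0.0981]
eef_rot: [[-0.946, -0.324, 0.007], [-0.324, 0.946, -0.002], [-0.006, -0.004, -1.0]]
wrist_force: [1.1, -0.6, -1.1]
width: 0.0315
gripper_force: 35.4
```

Call:
servo_tool([
  [[-0.1,0.4,0],[0,0,0]],
  [[-0.2,0.8,0],[0,0,0]],
  [[-0.217,0.88,0],[0,0,0]],
])

```text
t: 14.4
position: [0.505, -0.0441, 0.0933]
eef_rot: [[-0.943, -0.332, -0.002], [-0.332, 0.943, 0.004], [0.0, 0.004, -1.0]]
wrist_force: [0.1, 0.7, -1.5]
width: 0.0316
gripper_force: 35.4
```

Call:
servo_tool([
  [[-0.1,0.4,0],[0,0,0]],
  [[-0.2,0.8,0],[0,0,0]],
  [[-0.217,0.88,0],[0,0,0]],
])

```text
t: 14.7
position: [0.4953, 0.0642, 0.0934]
eef_rot: [[-0.943, -0.333, -0.001], [-0.333, 0.943, 0.003], [-0.0, 0.003, -1.0]]
wrist_force: [-0.3, 0.1, -0.5]
width: 0.0315
gripper_force: 35.4
```

Call:
servo_tool([
  [[-0.1,0.4,0],[0,0,0]],
  [[-0.2,0.8,0],[0,0,0]],
  [[-0.217,0.88,0],[0,0,0]],
])

```text
t: 15.0
position: [0.4856, 0.1726, 0.0937]
eef_rot: [[-0.943, -0.333, -0.0], [-0.333, 0.943, 0.004], [-0.001, 0.003, -1.0]]
wrist_force: [-0.6, -0.3, -1.3]
width: 0.0312
gripper_force: 35.4
```

Call:
servo_tool([
  [[-0.1,0.4,0],[0,0,0.08]],
  [[-0.2,0.8,0],[0,0,0.117]],
  [[-0.217,0.88,0],[0,0,0.117]],
  [[-0.217,0.88,0],[0,0,0.117]],
  [[-0.217,0.88,0],[0,0,0.117]],
  [[-0.217,0.88,0],[0,0,0.117]],
])

```text
t: 15.6
position: [0.4777, 0.271, 0.0935]
eef_rot: [[-0.99, -0.144, -0.0], [-0.144, 0.99, -0.002], [0.001, -0.002, -1.0]]
wrist_force: [0.7, -0.8, -1.1]
width: 0.0313
gripper_force: 35.4
```

```bash
python3 - <<'E'
from h import *
c=bot.get_calibration('wrist'); im=bot.get_image('wrist')[:,:,::-1]
cv2.imwrite('pics/w9.png',im); np.save('w9.npy',c,allow_pickle=True)
go(478.2,273.4,20,8.4)
E
```

```text
t 15.65 pos [477.8 271.2  93.6] j [-35.  44.  67.] w 31.5 f 35.4 | shift [-0.006  0.019  0.614] turn [-0.001 -0.    -0.002]
```

View pics/w9.png

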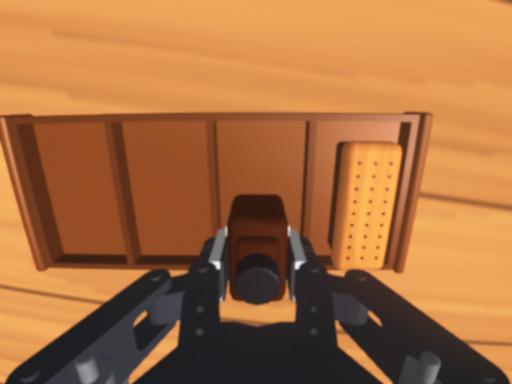

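The brush lies lengthwise in the end bay (335–402, 142–270), and the bottle hangs centred over the next bay (walls at 211 and 307).

Call:
servo_tool([
  [[0,0.008,0.2],[0,0,0]],
  [[0,0.008,0.4],[0,0,0]],
  [[0,0.008,0.5],[0,0,0]],
  [[0,0.008,0.59],[0,0,0]],
  [[0,0.008,0.605],[0,0,0]],
  [[0,0.008,0.605],[0,0,0]],
])

```text
t: 16.25
position: [0.4773, 0.2747, 0.0214]
eef_rot: [[-0.989, -0.146, 0.0], [-0.146, 0.989, -0.0], [-0.0, -0.0, -1.0]]
wrist_force: [-0.7, 0.2, -1.0]
width: 0.0314
gripper_force: 35.5
```

```bash
python3 - <<'E'
from h import *
go(478.2,273.4,19.5,8.4); print(np.round(bot.sense()['wrist_force'],1))
E
```

```text
t 16.25 pos [477.3 274.7  21.4] j [-34.  36.  67.] w 31.4 f 35.5 | shift [-0.006 -0.011  0.016] turn [-0.  0. -0.]
[-0.7  0.2 -1. ]
```

Call:
servo_tool([
  [[0,-0.008,0.018],[0,0,0]],
  [[0,-0.008,0.018],[0,0,0]],
  [[0,-0.008,0.018],[0,0,0]],
])

```text
t: 16.55
position: [0.4776, 0.2741, 0.0196]
eef_rot: [[-0.989, -0.146, 0.001], [-0.146, 0.989, 0.001], [-0.001, 0.0, -1.0]]
wrist_force: [-0.1, 0.7, -1.1]
width: 0.0312
gripper_force: 35.5
```

Call:
servo_tool([
  [[0,0,0],[0,0,0]],
  [[0,0,0],[0,0,0]],
  [[0,0,0],[0,0,0]],
], hand=0.54)

```text
t: 16.85
position: [0.4774, 0.2741, 0.0193]
eef_rot: [[-0.989, -0.146, 0.0], [-0.146, 0.989, 0.0], [-0.0, 0.0, -1.0]]
wrist_force: [0.9, 0.1, 0.4]
width: 0.0461
gripper_force: 0.0
```

Call:
servo_tool([
  [[0,0,-0.15],[0,0,0]],
  [[0,0,-0.4],[0,0,0]],
  [[0,0,-0.75],[0,0,0]],
  [[0,0,-0.85],[0,0,0]],
  [[0,0,-0.85],[0,0,0]],
])

```text
t: 17.35
position: [0.479, 0.275, 0.1236]
eef_rot: [[-0.989, -0.146, 0.004], [-0.146, 0.989, 0.003], [-0.005, 0.002, -1.0]]
wrist_force: [-0.9, -0.3, 0.2]
width: 0.046
gripper_force: 0.0
```

```bash
python3 - <<'E'
from h import *
go(527.3,-237.9,120,8.4)
E
```

```text
t 17.35 pos [479.  275.  123.6] j [-35.  48.  67.] w 46.0 f 0.0 | shift [ 0.227 -4.287  0.019] turn [0.001 0.003 0.   ]
```

Call:
servo_tool([
  [[0.05,-0.4,0],[0,0,0]],
  [[0.05,-0.8,0],[0,0,0]],
  [[0.05,-1,0],[0,0,0]],
], hand=0.86)

```text
t: 17.65
position: [0.4877, 0.1492, 0.1193]
eef_rot: [[-0.99, -0.143, -0.003], [-0.143, 0.99, -0.003], [0.003, -0.003, -1.0]]
wrist_force: [0.2, -0.1, 0.2]
width: 0.0732
gripper_force: 0.0
```

Call:
servo_tool([
  [[0.05,-0.4,0],[0,0,0]],
  [[0.05,-0.8,0],[0,0,0]],
  [[0.05,-1,0],[0,0,0]],
])

```text
t: 17.95
position: [0.4991, 0.0296, 0.1194]
eef_rot: [[-0.99, -0.142, -0.003], [-0.142, 0.99, -0.002], [0.003, -0.002, -1.0]]
wrist_force: [0.0, -0.3, -0.1]
width: 0.0735
gripper_force: 0.0
```

Call:
servo_tool([
  [[0.05,-0.4,0],[0,0,0]],
  [[0.05,-0.8,0],[0,0,0]],
  [[0.05,-1,0],[0,0,0]],
])

```text
t: 18.25
position: [0.5106, -0.0899, 0.1195]
eef_rot: [[-0.99, -0.142, -0.002], [-0.142, 0.99, -0.002], [0.003, -0.002, -1.0]]
wrist_force: [0.1, 0.7, 0.6]
width: 0.0734
gripper_force: 0.0
```

Call:
servo_tool([
  [[0.05,-0.4,0],[0,0,0]],
  [[0.05,-0.8,0],[0,0,0]],
  [[0.05,-1,0],[0,0,0]],
])

```text
t: 18.55
position: [0.522, -0.2095, 0.1194]
eef_rot: [[-0.99, -0.142, -0.002], [-0.142, 0.99, -0.002], [0.003, -0.002, -1.0]]
wrist_force: [0.1, 0.4, -0.5]
width: 0.0733
gripper_force: 0.0
```

Call:
servo_tool([
  [[0.027,-0.287,0],[0,0,0.09]],
  [[0.027,-0.287,0],[0,0,0.18]],
  [[0.027,-0.287,0],[0,0,0.27]],
  [[0.027,-0.287,0],[0,0,0.36]],
  [[0.027,-0.287,0],[0,0,0.45]],
  [[0.027,-0.287,0],[0,0,0.5]],
  [[0.027,-0.287,0],[0,0,0.5]],
])

```text
t: 19.25
position: [0.5243, -0.2385, 0.1191]
eef_rot: [[-0.803, 0.596, -0.003], [0.596, 0.803, 0.0], [0.003, -0.002, -1.0]]
wrist_force: [-0.1, -0.6, 0.3]
width: 0.0733
gripper_force: 0.0
```

Call:
servo_tool([
  [[0,0,0],[0,0,0.09]],
  [[0,0,0],[0,0,0.18]],
  [[0,0,0],[0,0,0.27]],
  [[0,0,0],[0,0,0.36]],
  [[0,0,0],[0,0,0.45]],
  [[0,0,0],[0,0,0.55]],
  [[0,0,0],[0,0,0.55]],
  [[0,0,0],[0,0,0.55]],
  [[0,0,0],[0,0,0.55]],
])

```text
t: 20.15
position: [0.5253, -0.2389, 0.1207]
eef_rot: [[-0.072, 0.997, -0.001], [0.997, 0.072, 0.0], [0.0, -0.001, -1.0]]
wrist_force: [-0.3, -0.0, 0.5]
width: 0.0732
gripper_force: 0.0
```

```bash
python3 - <<'E'
from h import *
c=bot.get_calibration('wrist'); im=bot.get_image('wrist')[:,:,::-1]
cv2.imwrite('pics/w10.png',im); np.save('w10.npy',c,allow_pickle=True)
go(527.3,-237.9,60,-86.3)
E
```

```text
t 20.2 pos [ 525.4 -238.9  120.8] j [-4. 51. 44.] w 73.3 f 0.0 | shift [0.007 0.017 0.507] turn [-0.    -0.     0.004]
```

View pics/w10.png

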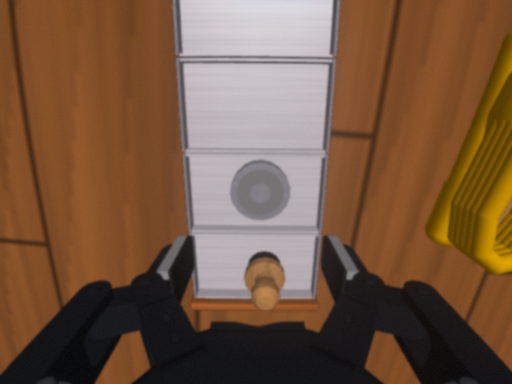

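The tin lid is at (260,190), between the fingers sideways, and the dauber knob is at (265,297).

```bash
python3 - <<'E'
from h import *
c=np.load('w10.npy',allow_pickle=True).item(); im=cv2.imread('pics/w10.png'); hsv=cv2.cvtColor(im,cv2.COLOR_BGR2HSV)
m=(hsv[...,2]<165)&(hsv[...,1]<70); q=np.zeros_like(m); q[157:224,225:297]=m[157:224,225:297]; k=big(q)[:,0]
print(k.min(0),k.max(0)); P=cast(c,k,.036).astype(np.float32)*1000; print(cv2.minEnclosingCircle(P),cv2.fitEllipse(P))
o=(hsv[...,1]>110)&(hsv[...,2]>120); q=np.zeros_like(o); q[245:312,240:292]=o[245:312,240:292]; q[300:]&=False; k=big(q)[:,0]; print(k.min(0),k.max(0))
print('knob',cast(c,[(265,297)],.065)*1000,'disc',cast(c,[(265,275)],.04)*1000)
E
```

```text
[230 159] [290 220]
((528.9879760742188, -237.7862548828125), 30.57745361328125) ((528.70703125, -238.0784912109375), (57.02909469604492, 60.252655029296875), 6.91507625579834)
[240 258] [283 299]
knob [[ 540.96749266 -336.21266401]] disc [[ 541.0123815  -328.71013582]]
```

Call:
servo_tool([
  [[0.007,0.026,0.3],[0,0,0.003]],
  [[0.007,0.026,0.6],[0,0,0.003]],
  [[0.007,0.026,0.83],[0,0,0.003]],
  [[0.007,0.026,0.83],[0,0,0.003]],
  [[0.007,0.026,0.83],[0,0,0.003]],
  [[0.007,0.026,0.83],[0,0,0.003]],
])

```text
t: 20.8
position: [0.5299, -0.2389, 0.0232]
eef_rot: [[-0.064, 0.998, 0.003], [0.998, 0.064, -0.001], [-0.001, 0.003, -1.0]]
wrist_force: [-0.0, 0.4, 0.7]
width: 0.0734
gripper_force: 0.0
```

```bash
python3 - <<'E'
from h import *
go(528.5,-238,0,-86.3); print(np.round(bot.sense()['wrist_force'],1))
E
```

```text
t 20.8 pos [ 529.9 -238.9   23.2] j [-1. 41. 48.] w 73.4 f 0.0 | shift [ 0.008 -0.011  0.193] turn [ 0.002  0.001 -0.   ]
[-0.   0.4  0.7]
```

Call:
servo_tool([
  [[0.006,-0.008,0.08],[0,0,0]],
  [[0.006,-0.008,0.15],[0,0,0]],
  [[0.006,-0.008,0.17],[0,0,0]],
  [[0.006,-0.008,0.17],[0,0,0]],
])

```text
t: 21.2
position: [0.5272, -0.237, 0.0005]
eef_rot: [[-0.064, 0.998, -0.001], [0.998, 0.064, 0.0], [0.001, -0.001, -1.0]]
wrist_force: [-0.7, -0.2, -0.4]
width: 0.0735
gripper_force: 0.0
```

```bash
python3 - <<'E'
from h import *
go(528.5,-238,-2,-86.3); print(np.round(bot.sense()['wrist_force'],1))
cv2.imwrite('pics/w11.png',bot.get_image('side')[:,:,::-1][200:350,180:360])
im=cv2.imread('pics/w11.png'); cv2.imwrite('pics/w11.png',cv2.resize(im,None,fx=4,fy=4,interpolation=cv2.INTER_CUBIC))
E
```

```text
t 21.2 pos [ 5.272e+02 -2.370e+02  5.000e-01] j [ 0. 39. 49.] w 73.5 f 0.0 | shift [-0.009  0.011  0.021] turn [-0.001 -0.    -0.   ]
[-0.7 -0.2 -0.4]
```

View pics/w11.png

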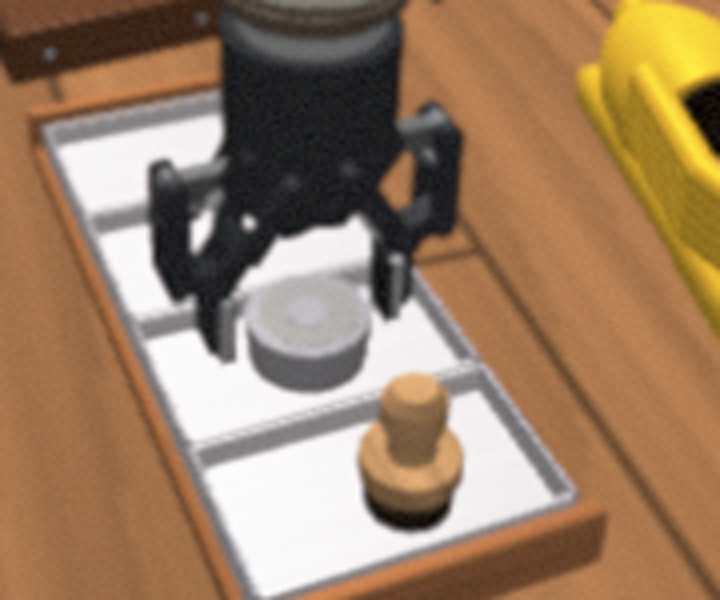

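The fingers straddle the tin, with tips at (228,358) and (393,312), about 8–10 mm above the tray floor. I'll go slightly lower and close.

Call:
servo_tool([
  [[-0.004,0.005,0.03],[0,0,0]],
  [[-0.004,0.005,0.03],[0,0,0]],
])

```text
t: 21.45
position: [0.5282, -0.2377, -0.0028]
eef_rot: [[-0.064, 0.998, -0.0], [0.998, 0.064, 0.0], [0.0, -0.0, -1.0]]
wrist_force: [0.9, -0.4, -0.1]
width: 0.0736
gripper_force: 0.0
```

Call:
servo_tool([
  [[0,0,0],[0,0,0]],
  [[0,0,0],[0,0,0]],
  [[0,0,0],[0,0,0]],
  [[0,0,0],[0,0,0]],
  [[0,0,0],[0,0,0]],
], hand=0.4, squeeze=30)

```text
t: 21.95
position: [0.5284, -0.2378, -0.0022]
eef_rot: [[-0.064, 0.998, 0.0], [0.998, 0.064, -0.0], [-0.0, 0.0, -1.0]]
wrist_force: [-0.9, -1.1, 3.8]
width: 0.0556
gripper_force: 31.9
```

```bash
python3 - <<'E'
from h import *
go(490.4,190.4,95,-81.6); print(np.round(bot.sense()['wrist_force'],1))
E
```

```text
t 21.95 pos [ 528.4 -237.8   -2.2] j [ 1. 39. 49.] w 55.6 f 31.9 | shift [ 3.581 -0.089 -0.811] turn [ 0.     0.    -0.053]
[-0.9 -1.1  3.8]
```

Call:
servo_tool([
  [[0,0,-0.15],[0,0,0]],
  [[0,0,-0.4],[0,0,0]],
  [[0,0,-0.8],[0,0,0]],
  [[0,0,-0.8],[0,0,0]],
  [[0,0,-0.8],[0,0,0]],
])

```text
t: 22.45
position: [0.5292, -0.2378, 0.0945]
eef_rot: [[-0.064, 0.998, 0.003], [0.998, 0.064, -0.0], [-0.001, 0.002, -1.0]]
wrist_force: [0.0, 0.2, -1.4]
width: 0.0561
gripper_force: 32.3
```

```bash
python3 - <<'E'
from h import *
go(490.4,190.4,95,-81.6); im=bot.get_image('side')[:,:,::-1][160:310,180:360]
cv2.imwrite('pics/w12.png',cv2.resize(im,None,fx=3,fy=3,interpolation=cv2.INTER_CUBIC))
E
```

```text
t 22.45 pos [ 529.2 -237.8   94.5] j [-4. 48. 45.] w 56.1 f 32.3 | shift [ 3.582 -0.094 -0.007] turn [ 0.002  0.    -0.053]
```

View pics/w12.png

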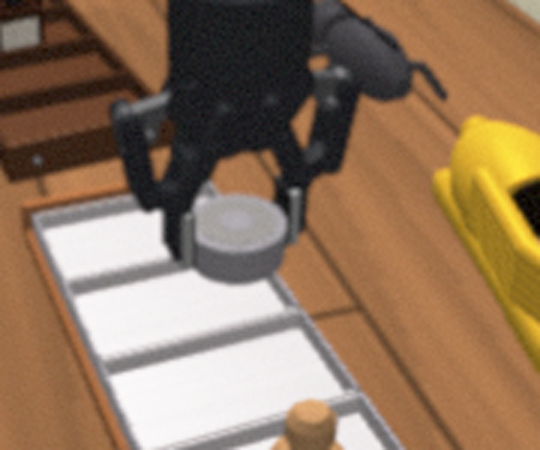

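The tin is held level between the pads. By my count that was picture 15, one over the limit of 14, so I'll view no more and work from numbers.

Call:
servo_tool([
  [[0.4,-0.022,0],[0,0,0]],
  [[0.8,-0.022,0],[0,0,0]],
  [[0.895,-0.022,0],[0,0,0]],
])

```text
t: 22.8
position: [0.5167, -0.1235, 0.0909]
eef_rot: [[-0.07, 0.998, -0.006], [0.998, 0.07, 0.005], [0.005, -0.005, -1.0]]
wrist_force: [0.1, 0.9, -0.4]
width: 0.0561
gripper_force: 32.3
```

Call:
servo_tool([
  [[0.4,-0.022,0],[0,0,0]],
  [[0.8,-0.022,0],[0,0,0]],
  [[0.895,-0.022,0],[0,0,0]],
])

```text
t: 23.1
position: [0.5072, -0.017, 0.0914]
eef_rot: [[-0.071, 0.997, -0.005], [0.997, 0.071, 0.003], [0.003, -0.004, -1.0]]
wrist_force: [-0.1, -0.2, -1.0]
width: 0.0556
gripper_force: 32.3
```

Call:
servo_tool([
  [[0.4,-0.022,0],[0,0,0]],
  [[0.8,-0.022,0],[0,0,0]],
  [[0.895,-0.022,0],[0,0,0]],
])

```text
t: 23.4
position: [0.498, 0.0894, 0.0919]
eef_rot: [[-0.071, 0.997, -0.003], [0.997, 0.071, 0.002], [0.002, -0.003, -1.0]]
wrist_force: [0.5, 0.1, -0.7]
width: 0.0559
gripper_force: 32.3
```

Call:
servo_tool([
  [[0.4,-0.022,0],[0,0,-0.05]],
  [[0.8,-0.022,0],[0,0,-0.05]],
  [[0.895,-0.022,0],[0,0,-0.05]],
  [[0.895,-0.022,0],[0,0,-0.05]],
  [[0.895,-0.022,0],[0,0,-0.05]],
  [[0.895,-0.022,0],[0,0,-0.05]],
])

```text
t: 24.0
position: [0.4906, 0.1875, 0.0931]
eef_rot: [[-0.138, 0.99, -0.001], [0.99, 0.138, -0.002], [-0.001, -0.001, -1.0]]
wrist_force: [-1.1, -0.3, -0.4]
width: 0.0557
gripper_force: 32.3
```

```bash
python3 - <<'E'
from h import *
go(490.4,190.4,-2,-81.6)
E
```

```text
t 24.0 pos [490.6 187.5  93.1] j [-49.  44.   1.] w 55.7 f 32.3 | shift [0.025 0.003 0.793] turn [-0.     0.001 -0.005]
```

Call:
servo_tool([
  [[0.012,0,0.3],[0,0,0]],
  [[0.012,0,0.5],[0,0,0]],
  [[0.012,0,0.65],[0,0,0]],
  [[0.012,0,0.75],[0,0,0]],
  [[0.012,0,0.78],[0,0,0]],
  [[0.012,0,0.78],[0,0,0]],
  [[0.012,0,0.78],[0,0,0]],
])

```text
t: 24.7
position: [0.491, 0.1916, 0.0007]
eef_rot: [[-0.141, 0.99, 0.001], [0.99, 0.141, 0.001], [0.0, 0.001, -1.0]]
wrist_force: [-0.0, -0.1, -0.4]
width: 0.0558
gripper_force: 32.3
```

```bash
python3 - <<'E'
from h import *
go(490.4,190.4,-2,-81.6); print(np.round(bot.sense()['wrist_force'],1))
E
```

```text
t 24.7 pos [491.  191.6   0.7] j [-44.  34.   6.] w 55.8 f 32.3 | shift [-0.009 -0.006  0.022] turn [ 0.001 -0.    -0.003]
[-0.  -0.1 -0.4]
```

Call:
servo_tool([
  [[-0.009,-0.005,0.024],[0,0,0]],
  [[-0.009,-0.005,0.024],[0,0,0]],
  [[-0.009,-0.005,0.024],[0,0,0]],
])

```text
t: 25.0
position: [0.4907, 0.191, -0.0022]
eef_rot: [[-0.142, 0.99, 0.002], [0.99, 0.142, 0.001], [0.001, 0.002, -1.0]]
wrist_force: [0.3, -0.0, 3.1]
width: 0.0556
gripper_force: 32.4
```

Call:
servo_tool([
  [[0,0,0],[0,0,0]],
  [[0,0,0],[0,0,0]],
  [[0,0,0],[0,0,0]],
], hand=0.8)

```text
t: 25.3
position: [0.4894, 0.1906, -0.0031]
eef_rot: [[-0.142, 0.99, -0.001], [0.99, 0.142, -0.0], [-0.0, -0.001, -1.0]]
wrist_force: [0.6, 0.6, 0.1]
width: 0.0685
gripper_force: 0.0
```

Call:
servo_tool([
  [[0,0,-0.15],[0,0,0]],
  [[0,0,-0.4],[0,0,0]],
  [[0,0,-0.75],[0,0,0]],
  [[0,0,-1],[0,0,0]],
  [[0,0,-1],[0,0,0]],
  [[0,0,-1],[0,0,0]],
])

```text
t: 25.9
position: [0.4898, 0.191, 0.1174]
eef_rot: [[-0.142, 0.99, 0.001], [0.99, 0.142, 0.001], [0.001, 0.001, -1.0]]
wrist_force: [-0.1, -0.1, -1.3]
width: 0.0681
gripper_force: 0.0
```

```bash
python3 - <<'E'
from h import *
go(540.5,-333.5,120,-81.6)
E
```

```text
t 25.9 pos [489.8 191.  117.4] j [-50.  47.  -0.] w 68.1 f 0.0 | shift [-4.387 -0.203 -0.026] turn [ 0.001 -0.001 -0.003]
```

Call:
servo_tool([
  [[-0.4,-0.045,0],[0,0,0]],
  [[-0.8,-0.045,0],[0,0,0]],
  [[-1,-0.045,0],[0,0,0]],
], hand=0.62)

```text
t: 26.2
position: [0.5, 0.0665, 0.1156]
eef_rot: [[-0.138, 0.99, -0.003], [0.99, 0.138, -0.003], [-0.002, -0.003, -1.0]]
wrist_force: [0.6, -0.5, 0.4]
width: 0.0527
gripper_force: 0.0
```

Call:
servo_tool([
  [[-0.4,-0.045,0],[0,0,0]],
  [[-0.8,-0.045,0],[0,0,0]],
  [[-1,-0.045,0],[0,0,0]],
])

```text
t: 26.5
position: [0.5116, -0.0534, 0.1157]
eef_rot: [[-0.137, 0.991, -0.002], [0.991, 0.137, -0.002], [-0.002, -0.003, -1.0]]
wrist_force: [0.6, 0.4, 0.6]
width: 0.053
gripper_force: 0.0
```

Call:
servo_tool([
  [[-0.4,-0.045,0],[0,0,0]],
  [[-0.8,-0.045,0],[0,0,0]],
  [[-1,-0.045,0],[0,0,0]],
])

```text
t: 26.8
position: [0.5231, -0.1729, 0.1156]
eef_rot: [[-0.137, 0.991, -0.002], [0.991, 0.137, -0.002], [-0.002, -0.003, -1.0]]
wrist_force: [0.5, -0.3, -0.3]
width: 0.0526
gripper_force: 0.0
```

Call:
servo_tool([
  [[-0.4,-0.045,0],[0,0,0]],
  [[-0.8,-0.045,0],[0,0,0]],
  [[-1,-0.045,0],[0,0,0]],
])

```text
t: 27.1
position: [0.5343, -0.2925, 0.1153]
eef_rot: [[-0.137, 0.991, -0.003], [0.991, 0.137, -0.002], [-0.001, -0.003, -1.0]]
wrist_force: [-0.6, 0.2, 1.1]
width: 0.0529
gripper_force: 0.0
```

Call:
servo_tool([
  [[-0.387,-0.023,-0.02],[0,0,0]],
  [[-0.387,-0.023,-0.02],[0,0,0]],
  [[-0.387,-0.023,-0.02],[0,0,0]],
  [[-0.387,-0.023,-0.02],[0,0,0]],
])

```text
t: 27.5
position: [0.5395, -0.3322, 0.1176]
eef_rot: [[-0.142, 0.99, -0.003], [0.99, 0.142, 0.002], [0.003, -0.002, -1.0]]
wrist_force: [0.2, 0.1, -0.5]
width: 0.0528
gripper_force: 0.0
```

```bash
python3 - <<'E'
from h import *
c=bot.get_calibration('wrist'); im=np.ascontiguousarray(bot.get_image('wrist')[:,:,::-1]); cv2.imwrite('pics/w13.png',im); np.save('w13.npy',c,allow_pickle=True)
go(540.5,-333.5,40,-81.6)
hsv=cv2.cvtColor(im,cv2.COLOR_BGR2HSV)
e=[np.round(proj(c,[(.54,-.333,z)])[0]) for z in(.074,.063,.04)]; print(e)
u,v=map(int,e[2]); o=(hsv[...,1]>90)&(hsv[...,2]>110); q=np.zeros_like(o); q[v-45:v+60,u-45:u+45]=o[v-45:v+60,u-45:u+45]
k=big(q)[:,0]; print(k.min(0),k.max(0))
for r in range(k[:,1].min(),k[:,1].max(),4):
    t=k[k[:,1]==r][:,0]; print(r,t.min(),t.max(),end=' | ')
E
```

```text
t 27.55 pos [ 540.  -331.7  118. ] j [ 5. 55. 56.] w 52.9 f 0.0 | shift [-0.017  0.003  0.65 ] turn [-0.001 -0.002 -0.002]
[array([257., 208.]), array([257., 203.]), array([257., 195.])]
[212 172] [301 254]
172 258 259 | 176 246 268 | 180 242 273 | 184 239 276 | 188 237 278 | 192 236 279 | 196 235 279 | 200 236 278 | 204 237 277 | 208 240 275 | 212 243 271 | 216 245 269 | 220 250 265 | 224 212 261 | 228 212 288 | 232 212 301 | 236 213 301 | 240 213 301 | 244 213 301 | 248 213 301 | 252 214 301 |
```

Call:
servo_tool([
  [[-0.013,0,0.3],[0,0,0]],
  [[-0.013,0,0.55],[0,0,0]],
  [[-0.013,0,0.65],[0,0,0]],
  [[-0.013,0,0.7],[0,0,0]],
  [[-0.013,0,0.7],[0,0,0]],
  [[-0.013,0,0.7],[0,0,0]],
])

```text
t: 28.15
position: [0.5414, -0.3359, 0.0367]
eef_rot: [[-0.142, 0.99, 0.002], [0.99, 0.142, -0.001], [-0.001, 0.001, -1.0]]
wrist_force: [-0.2, -0.3, -0.0]
width: 0.0531
gripper_force: 0.0
```

```bash
python3 - <<'E'
from h import *
go(540.2,-333.3,33,-81.6); print(np.round(bot.sense()['wrist_force'],1))
E
```

```text
t 28.15 pos [ 541.4 -335.9   36.7] j [ 7. 47. 59.] w 53.1 f 0.0 | shift [ 0.023 -0.007  0.031] turn [ 0.001  0.001 -0.003]
[-0.2 -0.3 -0. ]
```

Call:
servo_tool([
  [[0.018,-0.007,0.03],[0,0,0]],
  [[0.018,-0.007,0.03],[0,0,0]],
])

```text
t: 28.35
position: [0.5396, -0.3332, 0.0323]
eef_rot: [[-0.142, 0.99, 0.001], [0.99, 0.142, 0.0], [-0.0, 0.001, -1.0]]
wrist_force: [-0.8, -0.5, -0.0]
width: 0.0529
gripper_force: 0.0
```

Call:
servo_tool([
  [[0,0,0],[0,0,0]],
  [[0,0,0],[0,0,0]],
  [[0,0,0],[0,0,0]],
  [[0,0,0],[0,0,0]],
  [[0,0,0],[0,0,0]],
], hand=0.15, squeeze=25)

```text
t: 28.85
position: [0.5397, -0.3336, 0.0323]
eef_rot: [[-0.142, 0.99, 0.001], [0.99, 0.142, -0.0], [-0.0, 0.001, -1.0]]
wrist_force: [-0.3, 0.6, 5.0]
width: 0.0266
gripper_force: 24.7
```

```bash
python3 - <<'E'
from h import *
go(502.7,107.3,110,-81.6); print(np.round(bot.sense()['wrist_force'],1))
E
```

```text
t 28.85 pos [ 539.7 -333.6   32.3] j [ 7. 47. 59.] w 26.6 f 24.7 | shift [ 3.681  0.216 -0.648] turn [ 0.     0.    -0.003]
[-0.3  0.6  5. ]
```

Call:
servo_tool([
  [[0,0,-0.15],[0,0,0]],
  [[0,0,-0.4],[0,0,0]],
  [[0,0,-0.65],[0,0,0]],
  [[0,0,-0.65],[0,0,0]],
  [[0,0,-0.65],[0,0,0]],
])

```text
t: 29.35
position: [0.5398, -0.3338, 0.1112]
eef_rot: [[-0.142, 0.99, 0.002], [0.99, 0.142, -0.001], [-0.001, 0.002, -1.0]]
wrist_force: [0.1, 0.4, -0.5]
width: 0.0264
gripper_force: 24.8
```

Call:
servo_tool([
  [[0.4,0.054,0],[0,0,0]],
  [[0.8,0.054,0],[0,0,0]],
  [[0.92,0.054,0],[0,0,0]],
])

```text
t: 29.65
position: [0.5287, -0.2161, 0.1077]
eef_rot: [[-0.147, 0.989, -0.005], [0.989, 0.147, 0.006], [0.006, -0.004, -1.0]]
wrist_force: [0.4, -0.2, -1.2]
width: 0.0266
gripper_force: 24.9
```

Call:
servo_tool([
  [[0.4,0.054,0],[0,0,0]],
  [[0.8,0.054,0],[0,0,0]],
  [[0.92,0.054,0],[0,0,0]],
])

```text
t: 29.95
position: [0.5192, -0.1066, 0.1083]
eef_rot: [[-0.148, 0.989, -0.004], [0.989, 0.148, 0.004], [0.004, -0.004, -1.0]]
wrist_force: [-0.5, 0.4, -0.7]
width: 0.0264
gripper_force: 24.9
```

Call:
servo_tool([
  [[0.4,0.054,0],[0,0,0]],
  [[0.8,0.054,0],[0,0,0]],
  [[0.92,0.054,0],[0,0,0]],
])

```text
t: 30.25
position: [0.51, 0.0028, 0.1087]
eef_rot: [[-0.148, 0.989, -0.003], [0.989, 0.148, 0.002], [0.003, -0.003, -1.0]]
wrist_force: [0.5, 0.5, -0.8]
width: 0.027
gripper_force: 24.9
```

Call:
servo_tool([
  [[0.4,0.054,0],[0,0,0]],
  [[0.8,0.054,0],[0,0,0]],
  [[0.92,0.054,0],[0,0,0]],
  [[0.92,0.054,0],[0,0,0]],
  [[0.92,0.054,0],[0,0,0]],
  [[0.92,0.054,0],[0,0,0]],
])

```text
t: 30.85
position: [0.5025, 0.105, 0.1097]
eef_rot: [[-0.139, 0.99, -0.0], [0.99, 0.139, -0.001], [-0.001, -0.0, -1.0]]
wrist_force: [0.8, -0.1, -0.4]
width: 0.0267
gripper_force: 24.9
```

```bash
python3 - <<'E'
from h import *
go(502.7,107.3,33,-81.6); print(np.round(bot.sense()['wrist_force'],1))
E
```

```text
t 30.85 pos [502.5 105.  109.7] j [-43.  46.  10.] w 26.7 f 24.9 | shift [0.019 0.005 0.639] turn [-0.     0.001 -0.005]
[ 0.8 -0.1 -0.4]
```

Call:
servo_tool([
  [[0.008,0.003,0.2],[0,0,0]],
  [[0.008,0.003,0.4],[0,0,0]],
  [[0.008,0.003,0.55],[0,0,0]],
  [[0.008,0.003,0.62],[0,0,0]],
  [[0.008,0.003,0.63],[0,0,0]],
  [[0.008,0.003,0.63],[0,0,0]],
  [[0.008,0.003,0.63],[0,0,0]],
])

```text
t: 31.55
position: [0.5035, 0.1081, 0.0351]
eef_rot: [[-0.141, 0.99, 0.002], [0.99, 0.141, 0.0], [0.0, 0.002, -1.0]]
wrist_force: [0.5, -0.1, 0.2]
width: 0.0267
gripper_force: 24.9
```

```bash
python3 - <<'E'
from h import *
go(502.7,107.3,32.3,-81.6); print(np.round(bot.sense()['wrist_force'],1))
E
```

```text
t 31.55 pos [503.5 108.1  35.1] j [-39.  37.  15.] w 26.7 f 24.9 | shift [-0.005 -0.008  0.023] turn [ 0.001 -0.    -0.003]
[ 0.5 -0.1  0.2]
```

Call:
servo_tool([
  [[-0.003,-0.005,0.023],[0,0,0]],
  [[-0.003,-0.005,0.023],[0,0,0]],
  [[-0.003,-0.005,0.023],[0,0,0]],
])

```text
t: 31.85
position: [0.5031, 0.1082, 0.0322]
eef_rot: [[-0.142, 0.99, 0.002], [0.99, 0.142, 0.001], [0.0, 0.002, -1.0]]
wrist_force: [1.7, 0.1, 3.4]
width: 0.0265
gripper_force: 25.2
```

Call:
servo_tool([
  [[0,0,0],[0,0,0]],
  [[0,0,0],[0,0,0]],
  [[0,0,0],[0,0,0]],
], hand=0.6)

```text
t: 32.15
position: [0.5016, 0.1078, 0.0312]
eef_rot: [[-0.142, 0.99, -0.001], [0.99, 0.142, -0.0], [-0.0, -0.001, -1.0]]
wrist_force: [0.3, -0.7, -0.1]
width: 0.0509
gripper_force: 0.0
```

Call:
servo_tool([
  [[0,0,-0.15],[0,0,0]],
  [[0,0,-0.4],[0,0,0]],
  [[0,0,-0.75],[0,0,0]],
  [[0,0,-1],[0,0,0]],
  [[0,0,-1],[0,0,0]],
])

```text
t: 32.65
position: [0.5049, 0.1084, 0.1553]
eef_rot: [[-0.141, 0.99, 0.007], [0.99, 0.141, 0.003], [0.002, 0.007, -1.0]]
wrist_force: [0.5, 0.3, 0.2]
width: 0.0514
gripper_force: 0.0
```

Call:
servo_tool([
  [[0.4,0,-0.3],[0,0,0]],
  [[0.8,-0.3,-0.6],[0,0,0]],
  [[1,-0.5,-0.9],[0,0,0]],
  [[1,-0.6,-0.9],[0,0,0]],
  [[1,-0.6,-0.9],[0,0,0]],
])

```text
t: 33.15
position: [0.4113, 0.2198, 0.2608]
eef_rot: [[-0.148, 0.989, -0.0], [0.989, 0.148, 0.004], [0.004, 0.0, -1.0]]
wrist_force: [0.1, -0.2, -0.3]
width: 0.0515
gripper_force: 0.0
```

```bash
python3 - <<'E'
from h import *
c=bot.get_calibration('wrist'); im=np.ascontiguousarray(bot.get_image('wrist')[:,:,::-1]); cv2.imwrite('pics/w14.png',im); np.save('w14.npy',c,allow_pickle=True)
s=bot.sense(); print(s['t'],np.round(s['position'],3),np.round(s['wrist_force'],1))
for n in('scene','side','wrist'):
    C=bot.get_calibration(n); I=np.ascontiguousarray(bot.get_image(n)[:,:,::-1]); cv2.imwrite(f'pics/{n}F.png',I); h=cv2.cvtColor(I,cv2.COLOR_BGR2HSV)
    for nm,p in dict(brush=(.466,.357,.058),cap=(.478,.274,.074),lid=(.490,.191,.036),knob=(.503,.107,.072),disc=(.503,.107,.040)).items():
        u,v=proj(C,[p])[0]; ok=0<=u<511 and 0<=v<383
        print(n,nm,round(u),round(v),np.median(h[int(v)-2:int(v)+3,int(u)-2:int(u)+3].reshape(-1,3),axis=0) if ok else '')
E
```

```text
33.2 [0.413 0.218 0.26 ] [-1.1 -0.1 -0.5]
scene brush 316 126 [ 13. 176. 148.]
scene cap 299 130 [ 9. 95. 42.]
scene lid 279 153 [154.  13. 139.]
scene knob 259 153 [ 15. 139. 176.]
scene disc 259 163 [ 15. 137.  95.]
side brush 176 151 [ 13. 152. 166.]
side cap 183 155 [ 12. 105.  61.]
side lid 193 179 [154.   8. 156.]
side knob 204 180 [ 14. 119. 172.]
side disc 204 191 [ 15. 120. 109.]
wrist brush 315 61 [ 13. 187. 211.]
wrist cap 314 131 [ 3. 61. 45.]
wrist lid 305 186 [145.  15. 182.]
wrist knob 306 248 [ 8. 90. 38.]
wrist disc 303 238 [ 12. 125.  59.]
```

```bash
python3 - <<'E'
from h import *
for n in('scene','side'):
    C=bot.get_calibration(n); a=cv2.imread(f'pics/{n}0.png'); b=cv2.imread(f'pics/{n}F.png'); h=cv2.cvtColor(b,cv2.COLOR_BGR2HSV)
    d=cv2.absdiff(a,b).max(2)
    for nm,(x0,y0,x1,y1) in (dict(jack=(305,170,410,250),clog=(165,230,300,325)) if n=='scene' else dict(jack=(260,145,330,205),clog=(322,195,400,285))).items(): print(n,nm,'changed px',int((d[y0:y1,x0:x1]>40).sum()))
    g=(h[...,1]<45)&(h[...,2]>90); q=np.zeros_like(g); u,v=map(int,proj(C,[(.490,.191,.036)])[0]); q[v-14:v+14,u-18:u+18]=g[v-14:v+14,u-18:u+18]
    k=big(q)[:,0]; print('lid',rect(cast(C,k,.036)))
    # dauber: wood mask profile between disc and top, predicted top/base pixels
    w=(h[...,2]>125)&(h[...,1]>80); u,v=map(int,proj(C,[(.503,.107,.06)])[0])
    for r in range(v-8,v+12,2): t=np.flatnonzero(w[r,u-10:u+11])+u-10; print(r,(t.min(),t.max()) if len(t) else '-',end=' ')
    print('\n expect top',proj(C,[(.503,.107,.074)])[0].round(1),'disc',proj(C,[(.503,.107,.04)])[0].round(1))
E
```

```text
scene jack changed px 0
scene clog changed px 0
lid (array([480.2, 217.8]), array([ 61.2, 116.4]), 25.8)
148 (np.int64(249), np.int64(255)) 150 (np.int64(249), np.int64(251)) 152 (np.int64(256), np.int64(263)) 154 (np.int64(260), np.int64(264)) 156 (np.int64(259), np.int64(263)) 158 - 160 - 162 (np.int64(252), np.int64(266)) 164 (np.int64(252), np.int64(267)) 166 (np.int64(253), np.int64(266)) 
 expect top [259.2 152. ] disc [259.1 163.5]
side jack changed px 0
side clog changed px 0
lid (array([489.3, 215.2]), array([ 56.6, 132.2]), 0.37)
176 - 178 (np.int64(203), np.int64(206)) 180 (np.int64(200), np.int64(208)) 182 (np.int64(200), np.int64(206)) 184 - 186 - 188 - 190 (np.int64(197), np.int64(212)) 192 (np.int64(196), np.int64(213)) 194 (np.int64(197), np.int64(211)) 
 expect top [203.5 179.1] disc [204.2 191. ]
```

```bash
python3 - <<'E'
from h import *
c=bot.get_calibration('wrist'); h=cv2.cvtColor(cv2.imread('pics/wristF.png'),cv2.COLOR_BGR2HSV)
g=(h[...,1]<60)&(h[...,2]>110); q=np.zeros_like(g); q[160:215,270:340]=g[160:215,270:340]
print('lid',rect(cast(c,big(q)[:,0],.036)))
print(bot.finish_job())
E
```

```text
lid (array([491.4, 189.3]), array([59.7, 58.7]), 78.76)
the job is handed in; nothing more can be done
None
```

The job is handed in: brush, bottle, tin and dauber are in the rack bays from left to right in the original order, with no change seen in the boot jack and clog, in about 33 s. The final camera checks were numerical, they did not confirm the bottle's or brush's tilt, and I viewed 15 pictures, one over the limit of 14.

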